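Load the food warmer and switch it on

TASK

The buffet opens soon: take the two green-lidded pots, which are cold salads, off the metal tray and stand them on the wooden counter, stand every red-lidded pot that is there upright on the tray, and slide the loaded tray along its shelf fully home into the food warmer. Only once it is home, pull the warmer's red knob all the way out for a moment to switch it on, and let it spring back. Do not disturb the mug or the wooden bowl.

Things in the scene. Friction and masses are not known exactly. Their poses are not given: they have to be found in the camera images.
- red_pot1: Hot-dish lidded portion pot, loose, one rigid piece (the lid is clipped on): white ceramic body and red lid, 60 mm diameter, shoulder of the lid 46 mm up; on top a red upright grip stem 18 mm in diameter from 46 to 74 mm. About 180 g. Origin: centre of the underside, z up its axis. Three to five red pots are present in a run; the others read None.
- red_pot2: Hot-dish lidded portion pot, loose, one rigid piece (the lid is clipped on): white ceramic body and red lid, 60 mm diameter, shoulder of the lid 46 mm up; on top a red upright grip stem 18 mm in diameter from 46 to 74 mm. About 180 g. Origin: centre of the underside, z up its axis. Three to five red pots are present in a run; the others read None.
- red_pot3: Hot-dish lidded portion pot, loose, one rigid piece (the lid is clipped on): white ceramic body and red lid, 60 mm diameter, shoulder of the lid 46 mm up; on top a red upright grip stem 18 mm in diameter from 46 to 74 mm. About 180 g. Origin: centre of the underside, z up its axis. Three to five red pots are present in a run; the others read None.
- red_pot4: Hot-dish lidded portion pot, loose, one rigid piece (the lid is clipped on): white ceramic body and red lid, 60 mm diameter, shoulder of the lid 46 mm up; on top a red upright grip stem 18 mm in diameter from 46 to 74 mm. About 180 g. Origin: centre of the underside, z up its axis. Three to five red pots are present in a run; the others read None.
- red_pot5: Hot-dish lidded portion pot, loose, one rigid piece (the lid is clipped on): white ceramic body and red lid, 60 mm diameter, shoulder of the lid 46 mm up; on top a red upright grip stem 18 mm in diameter from 46 to 74 mm. About 180 g. Origin: centre of the underside, z up its axis. Three to five red pots are present in a run; the others read None.
- green_pot1: Cold-salad lidded portion pot, loose, one rigid piece (the lid is clipped on): white ceramic body and green lid, 60 mm diameter, shoulder of the lid 46 mm up; on top a green upright grip stem 18 mm in diameter from 46 to 74 mm. About 180 g. Origin: centre of the underside, z up its axis. Starts standing on the tray.
- green_pot2: Cold-salad lidded portion pot, loose, one rigid piece (the lid is clipped on): white ceramic body and green lid, 60 mm diameter, shoulder of the lid 46 mm up; on top a green upright grip stem 18 mm in diameter from 46 to 74 mm. About 180 g. Origin: centre of the underside, z up its axis. Starts standing on the tray.
- warmer: Fixed steel food warmer, 342 mm wide (its y), 250 deep (its x), 195 tall. Origin: on the counter below the middle of its mouth; +x points in, front face at x = 0, z up. A 12 mm thick metal shelf, 300 mm wide, runs from x = -0.30 into the chamber (ceiling 118 mm above the counter). On it two guide rails along x, 262 mm apart inside, 10 mm tall, lead the tray in.
- warmer_stop (a point): Middle of the stop wall at the chamber's far end, 193 mm in from the mouth, at shelf height; axes as the warmer's. With the tray against it, the tray's origin is 98 mm in from the mouth (warmer x = 0.098 in the warmer's frame) and the tray's handle side is about flush with the front face.
- tray: Loose aluminium tray, 190 mm (its x) by 250 mm (its y), rim 16 mm tall, floor and walls 5 mm thick, about 0.5 kg. It starts on the warmer's shelf between the rails, 60 to 100 mm in front of the mouth, +x towards the mouth. Origin: centre of the underside; x is the way it slides in.
- tray_handle (a point): Middle of the cross bar of the tray's loop handle: tray x = -0.162, 45 mm above its underside. Loop of 10 mm round bar: two level arms 54 mm over their outsides run 49 mm from the bar towards the tray, then slope down to the rim. Push the bar's outer side, or grip across both arms from above. It stays outside when the tray is home.
- knob_grip (a point): Middle of the red cylindrical cap of the warmer's pull knob (30 mm diameter, 26 mm long, axis along the warmer's x). The cap stands 20 to 46 mm out of the front face, at the warmer's y = +0.125, 155 mm above the counter and 40 mm below the warmer's top: it can be pinched across from above. Axes as the warmer's.
- knob (a joint): Pull knob travel in m: 0 at rest (in), up to 0.014 fully out, towards the warmer's -x. Spring: about 3 N to start, 10 N fully out; it goes back in by itself when let go.
- mug: Bystander: blue mug, 76 mm diameter, 90 mm tall, loose, beyond the tray. Origin: centre of the underside.
- salad_bowl: Bystander: dark wooden salad bowl, 170 mm diameter, 75 mm tall, loose. Origin: centre of the underside.
There are look-alikes about, which are no part of the job. Leave any yellow look-alike of the red_pot3 alone.

How it is judged (in metres and radians):
On the way, in this order (a step that is already met when the one before it is completed fails the run):
1. the tray is fully home in the warmer with every red pot standing on it (x of tray in the frame of warmer above 0.088 m and x of red_pot1 in the frame of tray between -0.075 and 0.075 m and y of red_pot1 in the frame of tray between -0.105 and 0.105 m and z of red_pot1 in the frame of tray between -0.002 and 0.012 m and angle between each of red_pot1, red_pot2, red_pot3, red_pot4, red_pot5's own z axis and vertical below 0.15 rad and x of red_pot2 in the frame of tray between -0.075 and 0.075 m and y of red_pot2 in the frame of tray between -0.105 and 0.105 m and z of red_pot2 in the frame of tray between -0.002 and 0.012 m and x of red_pot3 in the frame of tray between -0.075 and 0.075 m and y of red_pot3 in the frame of tray between -0.105 and 0.105 m and z of red_pot3 in the frame of tray between -0.002 and 0.012 m and x of red_pot4 in the frame of tray between -0.075 and 0.075 m and y of red_pot4 in the frame of tray between -0.105 and 0.105 m and z of red_pot4 in the frame of tray between -0.002 and 0.012 m and x of red_pot5 in the frame of tray between -0.075 and 0.075 m and y of red_pot5 in the frame of tray between -0.105 and 0.105 m and z of red_pot5 in the frame of tray between -0.002 and 0.012 m), for 0.2 s.
2. the knob is pulled out (at least 10 mm of its 14 mm) with the tray home (value of joint knob above 0.01 m and x of tray in the frame of warmer above 0.088 m), for 0.2 s.
At the end, for the whole second after the job is handed in: Tray within 10 mm of its stop, every red pot present upright (within 0.15 rad) on the tray floor, all at rest; the knob back in (under 3 mm); both green pots upright on the bare counter (underside within 6 mm of it), also at rest (all of step 1 and height (world z) of green_pot1 between -0.004 and 0.006 m and angle between each of green_pot1, green_pot2's own z axis and vertical below 0.2 rad and height (world z) of green_pot2 between -0.004 and 0.006 m and linear speed of each of red_pot1, red_pot2, red_pot3, red_pot4, red_pot5, green_pot1, green_pot2, tray below 0.02 m/s and value of joint knob below 0.003 m); the robot touches nothing.
It fails at once if the knob is pulled out while the tray is not home (value of joint knob above 0.008 m and x of tray in the frame of warmer below 0.07 m).
It fails at once if the mug is disturbed (moved more than 40 mm or tipped) (distance of mug from where it was at the start of the episode above 0.04 m or angle between mug's own z axis and vertical above 0.4 rad).
It fails at once if the wooden bowl is disturbed (moved more than 40 mm or tipped) (distance of salad_bowl from where it was at the start of the episode above 0.04 m or angle between salad_bowl's own z axis and vertical above 0.4 rad).
Of red_pot1, red_pot2, red_pot3, red_pot4, red_pot5 only 3 to 5 are there at a start; the rules pass over those that are not, and their reading is None.
At some moment in a run one of red_pot1, red_pot2, red_pot3, red_pot4, red_pot5 may be knocked a few centimetres aside while the robot is not near it.
It also fails if it takes over 210 s, if anything falls off the work surface, if the arm or the gripper's body presses on something with over 40 N, if the wrist force passes 120 N, or if a joint passes its speed limit or range.

ROBOT

A 7-joint arm with a two-finger parallel gripper is mounted at the origin on the work surface. World frame = base frame: x ahead of the robot, y to its left, z up, the work surface at z = 0. Lengths are in mm, angles in rad, forces in N, time in s.
With the tool pointing down it reaches from about 400 to 875 mm from the base axis. Payload 6.5 kg.
Tool frame: the origin (TCP) lies midway between the tips of the shut fingers; the grasp point (between the pads) lies 19 mm behind it; z points along the fingers, y is the direction in which the jaws open and shut (so a half turn about z gives the same grasp; the last joint's range is limited). The gripper opens to 85 mm and grips with 20 to 120 N. Pads are 22 mm wide; open, the fingers measure 114 mm over their backs; the gripper's body (76 mm by 85 mm) begins 54 mm behind the grasp point. The pads swing forward as they close: fully open they stand 13 mm farther back than shut.
Start: joints at [-1.248, 0.536, -0.004, 1.538, 0.003, 1.067, -0.071], TCP at [246.397, 601.481, 195.59] pointing down, gripper open.
Joint ranges: [-2.7, 2.7], [-0.37, 2.16], [-1.27, 1.26], [0.24, 2.4], [-1.31, 4.45], [0.19, 1.91], [-2.76, 2.76]. Speed limits (rad/s): [2.39, 2.39, 3.14, 3.14, 3.14, 3.14, 3.14].

INTERFACE

Orientations are given as a unit quaternion [w, x, y, z].
In Python, from bench import arm gives the robot as it stands.
- The arm moves only by the tool send_rows, never from a script. Its argument "commands" is a list of rows, each a list of 7 numbers: the opening, from -1 (shut) to 1 (fully open), then the shift along the tool's x, y, z in cm, then the turn, a rotation vector about the tool's x, y, z in degrees. In form: [[fingers, dx, dy, dz, ax, ay, az], ...]. A call has 1 to 8 rows; each row is the pose to reach, as a shift and turn from the pose commanded when the call began, along the tool's axes at that moment; what a row does not reach only later rows make up. A row lasts 1/10 s, in which the tool goes at most 50 mm and 8.59 degrees, less where a joint would pass 70% of its speed; a pose out of reach is approached as far as the arm can. A call with a gripper value outside its range is refused whole. The fingers move at their own pace and stop on an object; the grip force is fixed at half the most. Time passes only in rows, so rows that repeat a pose let the fingers close. It gives the time, the measured TCP pose, the force and the opening at its end, in the units of the state.
- arm.read_state(): the state, without advancing time (a new reading comes with each control period).
- arm.camera(name): name is "side" or "top"; returns the picture (384x512x3 uint8, blue, green, red); there is no depth.
- arm.calibration(name): a dict with "fov_y" (degrees; the focal length in pixels is half the picture's height over the tangent of half this angle, whatever the lens; pixels are square), "cx", "cy" (the principal point, pixels), "R" (3x3) and "t" (3): a world point X has camera coordinates R X + t. Camera axes: x right, y down, z forward; pixel columns grow to the right and rows downward; lengths in mm; the calibration is good to about 2 mm. A picture is of the moment at which its call begins. calibration takes no time and is no camera call.
- arm.close_job(): hands the job in, once; it reports no verdict.
The state is a dict: "clock": time; "joints": joint angles; "qd": joint speeds; "tau": joint torques, N m; "position": TCP position; "tool_rot": TCP orientation; "wrist_force": force on the tool from outside, world axes, zero at the start; "moment": the same for the moment, N m; "opening": finger opening in mm.
Only numpy, scipy, OpenCV 4.12 (cv2) and the standard library are available. Lean on these libraries where they do the work, as an engineer would, in place of code of your own. Each camera call takes 0.05 s, during which the arm holds its last target. There are 200 camera calls.

## Working session

There is one attempt and no reset: what is moved stays moved. The work goes in short steps, Python scripts to look and compute and a tool call to move; the robot and the scene stay as the last step left them, time stands still between calls to the robot, and variables do not carry over. Pictures are saved under pics/ and viewed, about 12 in all and at most 16, crops included, and the job is handed in when it is done.

Besides the shell and the picture viewer there is one more tool, called in YAML: its name, and indented under it one key for each argument. send_rows: Moves the arm, as the interface text tells. Its arguments: {"type":"object","properties":{"commands":{"type":"array"}},"required":["commands"]}

```bash
mkdir -p pics; ls; python3 - <<'E'
from bench import arm
import cv2
s=arm.read_state();print(s)
for n in("side","top"):
    cv2.imwrite(f"pics/{n}0.png",cv2.resize(arm.camera(n),(800,600),interpolation=cv2.INTER_CUBIC));print(n,arm.calibration(n))
E
```

```text
pics
{'clock': 0.0, 'joints': array([-1.24820677,  0.53719824, -0.00444369,  1.53888873,  0.00261147,
        1.06729561, -0.0711772 ]), 'qd': array([ 2.44311248e-05,  6.77456898e-04,  1.59619883e-04, -4.47023771e-04,
        1.93676411e-04,  8.18643965e-04, -8.33385428e-04]), 'tau': array([-2.76152932e-04, -5.83407247e+01,  1.04842588e+00, -2.59110689e+01,
        1.23799898e-02,  9.27855901e-03, -2.67773089e-05]), 'position': array([246.14891767, 600.82536829, 194.68623839]), 'tool_rot': array([-1.04058132e-04,  1.93121318e-01,  9.81174480e-01, -8.86006090e-04]), 'wrist_force': array([-0.09977235,  0.13415878,  0.74763481]), 'moment': array([-0.01954047,  0.00543283, -0.05008871]), 'opening': 85.52904441550544}
side {'fov_y': 47.81294283471362, 'cx': 253.29793834777902, 'cy': 193.16013673609157, 'R': array([[ 0.99470394, -0.10193957,  0.01312963],
       [-0.06416452, -0.71567924, -0.69547548],
       [ 0.08029307,  0.69094975, -0.71842986]]), 't': array([-541.11044546,  188.34710683, 1508.66937602])}
top {'fov_y': 47.82439687407884, 'cx': 253.62550936196365, 'cy': 188.24193986997813, 'R': array([[ 0.02942595, -0.99947923, -0.0132435 ],
       [-0.99801765, -0.02864036, -0.05604009],
       [ 0.05563161,  0.01486628, -0.99834068]]), 't': array([  98.16973817,  543.6866395 , 1283.78960613])}
```

View pics/top0.png

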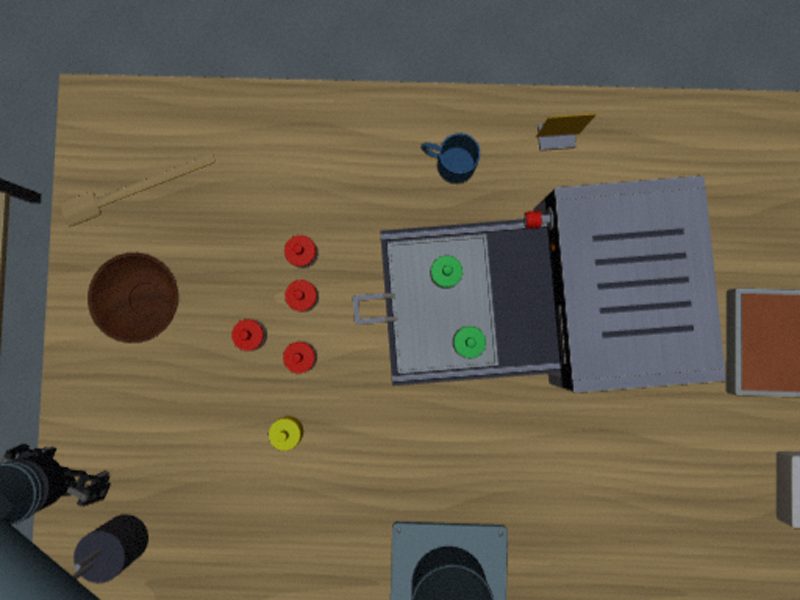

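View pics/side0.png

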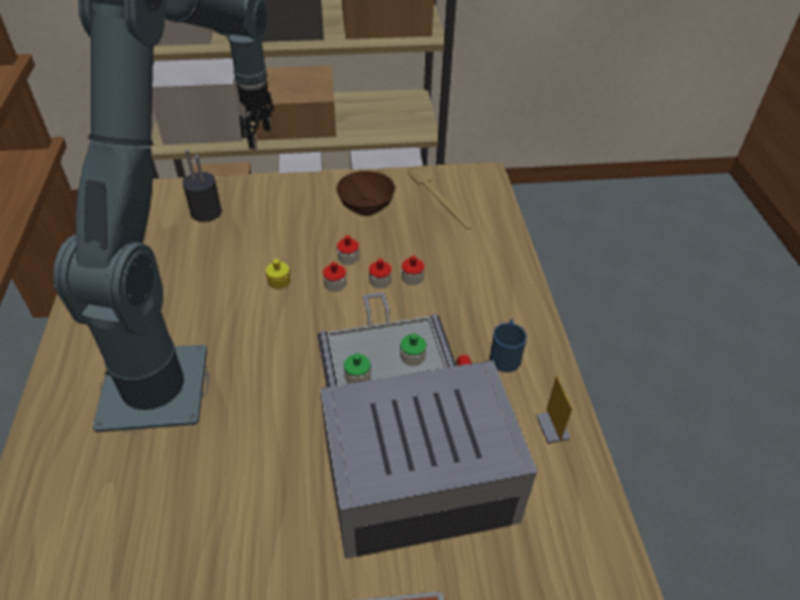

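The pictures show four red pots, all upright, at 800-px top-view pixels (300,250), (300,295), (248,334) and (299,357). There are two green pots on the tray at (446,271) and (470,342). The yellow pot at (285,434) is the look-alike and stays where it is. Next I'll measure positions.

```bash
cat > h.py <<'E'
from bench import arm
import numpy as np, cv2
from scipy.spatial.transform import Rotation as Ro
def cal(n):
    c=arm.calibration(n); f=192/np.tan(np.radians(c["fov_y"]/2)); return c,f
def p2w(n,u,v,z):
    c,f=cal(n); R=np.array(c["R"]); o=-R.T@c["t"]; d=R.T@np.array([(u-c["cx"])/f,(v-c["cy"])/f,1]); return o+d*(z-o[2])/d[2]
def w2p(n,X):
    c,f=cal(n); p=np.array(c["R"])@X+c["t"]; return f*p[0]/p[2]+c["cx"],f*p[1]/p[2]+c["cy"]
def blobs(im,col):
    h=cv2.cvtColor(im,cv2.COLOR_BGR2HSV); H,S,V=cv2.split(h)
    m=(S>150)&(V>60)&(((H<6)|(H>174)) if col=="red" else (H>50)&(H<80))
    n,l,st,ce=cv2.connectedComponentsWithStats(m.astype(np.uint8))
    return [(st[i,4],*ce[i]) for i in range(1,n) if st[i,4]>40]
def pots(base=0,tag=None):
    im=arm.camera("top")
    for col in("red","green"):
        for a,u,v in blobs(im,col): print(col,a,np.round([u,v]),np.round(p2w("top",u,v,base+46)[:2]), np.round(p2w("top",u,v,base+46+17)[:2]))
    if tag: cv2.imwrite(f"pics/{tag}.png",cv2.resize(im,(800,600),interpolation=cv2.INTER_CUBIC))
def axes():
    s=arm.read_state();q=s["tool_rot"]; return s,Ro.from_quat([q[1],q[2],q[3],q[0]]).as_matrix()
def to(X):
    s,R=axes(); print("pos",s["position"].round(1),"shift cm",(R.T@(np.array(X)-s["position"])/10).round(2))
E
python3 - <<'E'
from h import *
pots()
im=arm.camera("top")
cv2.imwrite("pics/crop1.png",cv2.resize(im[125:265,215:375],(800,700))[:600])
s,R=axes();print(R.round(3))
# tray rim corners etc (800 px)
for u,v,z in[(387,238,28),(487,234,28),(496,368,28),(397,375,28),(549,189,195),(704,177,195),(725,382,195),(573,392,195),(133,297,75),(457,155,90)]:print(u,v,p2w("top",u*.64,v*.64,z).round())
E
```

```text
red 101 [341. 140.] [ 688. -140.] [ 685. -137.]
red 311 [192. 160.] [617. 299.] [615. 296.]
red 313 [192. 189.] [533. 294.] [532. 291.]
red 318 [158. 214.] [455. 391.] [456. 387.]
red 323 [191. 228.] [417. 293.] [417. 290.]
green 309 [285. 173.] [585.  21.] [584.  22.]
green 309 [300. 219.] [454. -25.] [455. -23.]
[[-0.925  0.379 -0.   ]
 [ 0.379  0.925 -0.001]
 [-0.    -0.001 -1.   ]]
387 238 [647. 135.  28.]
487 234 [660. -56.  28.]
496 368 [406. -79.  28.]
397 375 [387. 108.  28.]
549 189 [ 713. -138.  195.]
704 177 [ 740. -394.  195.]
725 382 [ 402. -430.  195.]
573 392 [ 379. -183.  195.]
133 297 [518. 598.  75.]
457 155 [795.   9.  90.]
```

View pics/crop1.png

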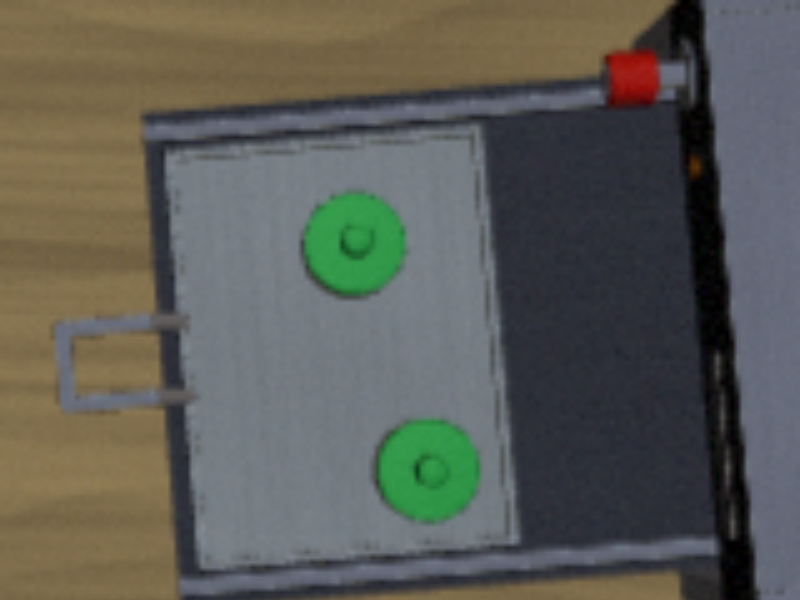

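```bash
python3 - <<'E'
from h import *
f=lambda a,b,z:p2w("top",214.5+a/5,124.5+b/5,z)
A,B,C,D=[f(*p,28) for p in[(165,150),(482,125),(520,543),(200,570)]]
c=(A+B+C+D)/4;print(c.round(1),[np.round(x[:2]) for x in(A,B,C,D)])
for d in(B-A,C-D):print("x yaw",np.degrees(np.arctan2(d[1],d[0])),np.hypot(*d[:2]))
for d in(A-D,B-C):print("y yaw-90",np.degrees(np.arctan2(d[1],d[0]))-90,np.hypot(*d[:2]))
r=f(610,85,22)-f(150,128,22);print("rail",np.degrees(np.arctan2(r[1],r[0])))
r=f(712,547,22)-f(185,588,22);print("rail",np.degrees(np.arctan2(r[1],r[0])))
print("bar",f(66,366,62)); print("knob",f(632,78,165))
for p in[(357,240),(432,470)]:print("green stem",f(*p,91).round(1))
print("side front roof",p2w("side",323*.64,400*.64,195),p2w("side",493*.64,366*.64,195))
E
```

```text
[526.3  26.7  28. ] [array([640., 135.]), array([661., -54.]), array([413., -81.]), array([391., 107.])]
x yaw -83.88004299675889 189.74138143801417
x yaw -83.46975802501342 189.5161977436206
y yaw-90 -83.53242963173868 250.53607046895155
y yaw-90 -83.5834313591115 249.1777180362835
rail -83.04886010762138
rail -83.83829742405939
bar [508.4850532  187.42511295  62.        ]
knob [ 667.46519868 -117.11211378  165.        ]
green stem [583.7  22.8  91. ]
green stem [455.  -22.6  91. ]
side front roof [ 384.17129491 -214.41800783  195.        ] [ 714.11920276 -164.26836787  195.        ]
```

send_rows:
  commands:
    - [0, -26.5, -20.3, 2, 0, 0, 31]
    - [0, -26.5, -20.3, 2, 0, 0, 31]
    - [0, -53.1, -40.7, 4, 0, 0, 61.3]
    - [0, -53.1, -40.7, 4, 0, 0, 61.3]
    - [0, -53.1, -40.7, 4, 0, 0, 61.3]
    - [0, -53.1, -40.7, 4, 0, 0, 61.3]
    - [0, -53.1, -40.7, 4, 0, 0, 61.3]
    - [0, -53.1, -40.7, 4, 0, 0, 61.3]

```text
clock: 1.0
position: [448.2, 254.9, 171.8]
tool_rot: [0.0, 0.668, 0.744, 0.0]
wrist_force: [0.6, 0.6, -0.6]
opening: 43.1
```

```bash
python3 - <<'E'
from h import *
to([583.7,22.6,67]);s,R=axes();print(R.round(3),s["clock"],s["opening"])
E
```

```text
pos [448.2 254.9 171.8] shift cm [-24.56  10.96  10.48]
[[-0.108  0.994  0.   ]
 [ 0.994  0.108  0.   ]
 [ 0.     0.    -1.   ]] 1.0 43.07480329049417
```

send_rows:
  commands:
    - [0, -24.5, 11, 3, 0, 0, 0]
    - [0, -24.5, 11, 3, 0, 0, 0]
    - [0, -24.5, 11, 3, 0, 0, 0]
    - [0, -24.5, 11, 3, 0, 0, 0]
    - [0, -24.5, 11, 3, 0, 0, 0]
    - [0, -24.5, 11, 3, 0, 0, 0]
    - [0, -24.5, 11, 3, 0, 0, 0]
    - [0, -24.5, 11, 3, 0, 0, 0]

```text
clock: 1.8
position: [584.0, 25.8, 141.4]
tool_rot: [-0.0, 0.667, 0.745, -0.0]
wrist_force: [0.6, 0.9, -0.1]
opening: 42.8
```

```bash
python3 - <<'E'
from h import *
to([583.7,22.6,67])
E
```

```text
pos [584.   25.8 141.4] shift cm [-0.32 -0.06  7.44]
```

send_rows:
  commands:
    - [0, -0.3, 0, 5, 0, 0, 0]
    - [0, -0.3, 0, 7.3, 0, 0, 0]
    - [0, -0.3, 0, 7.3, 0, 0, 0]
    - [-1, -0.3, 0, 7.3, 0, 0, 0]
    - [-1, -0.3, 0, 7.3, 0, 0, 0]
    - [-1, -0.3, 0, 7.3, 0, 0, 0]
    - [-1, -0.3, 0, 7.3, 0, 0, 0]
    - [-1, -0.3, 0, 6.3, 0, 0, 0]

```text
clock: 2.6
position: [583.9, 22.5, 78.6]
tool_rot: [-0.001, 0.666, 0.746, -0.001]
wrist_force: [0.9, 0.5, 0.7]
opening: -0.0
```

```bash
python3 - <<'E'
from h import *
to([725,190,170])
im=arm.camera("side");cv2.imwrite("pics/s1.png",cv2.resize(im[150:270,180:340],(800,600)))
E
```

```text
pos [583.9  22.5  78.6] shift cm [15.06 15.88 -9.16]
```

View pics/s1.png

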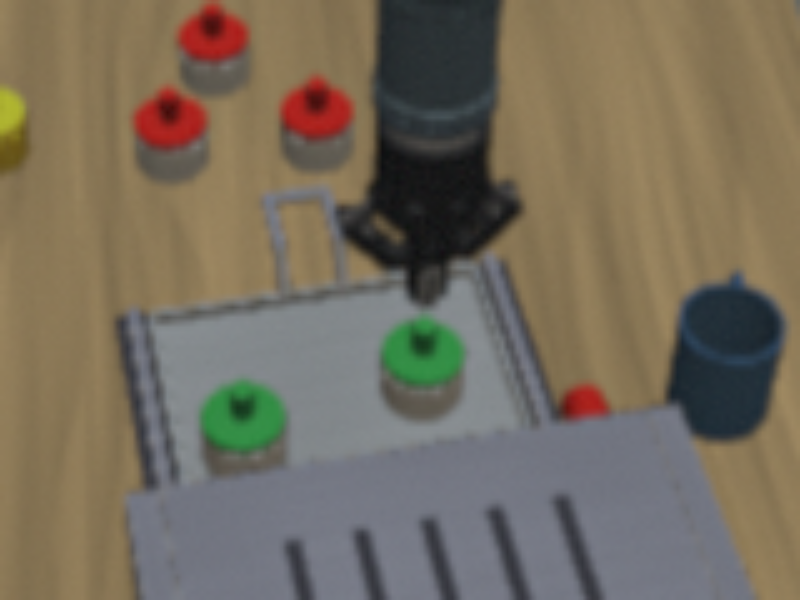

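```bash
python3 - <<'E'
from h import *
g=lambda X:((np.array(w2p("side",np.array(X,float)))-[179.5,149.5])*5).round()
print("tip",g([583.9,22.5,78.6]),"stem top",g([583.7,22.6,91]),"base",g([583.7,22.6,17]))
# triangulate stem top: top px, side px (423,325)
def ray(n,u,v):
    a=p2w(n,u,v,0);b=p2w(n,u,v,100);return a,(b-a)/np.linalg.norm(b-a)
def tri(t,s):
    (a,d),(b,e)=ray("top",*t),ray("side",*s)
    k=np.linalg.lstsq(np.c_[d,-e],b-a,rcond=None)[0];p,q=a+d*k[0],b+e*k[1];print((p+q)/2,np.linalg.norm(p-q))
tri((214.5+357/5,124.5+240/5),(179.5+423/5,149.5+325/5))
tri((214.5+432/5,124.5+470/5),(179.5+243/5,149.5+385/5))
E
```

```text
tip [424. 333.] stem top [424. 321.] base [421. 389.]
[583.50748383  22.58042683  86.94726785] 1.0492624377926651
[454.91634391 -22.70366696  90.10059887] 0.21463598942084003
```

```bash
python3 - <<'E'
from h import *
im=arm.camera("top");cv2.imwrite("pics/t1.png",cv2.resize(im[110:270,190:390],(800,640))[:600])
g=lambda X:((np.array(w2p("top",np.array(X,float)))-[189.5,109.5])*4).round()
print("tip",g([583.9,22.5,78.6]))
print(arm.read_state())
E
```

```text
tip [385. 253.]
{'clock': 2.7, 'joints': array([-0.36451459,  0.5949785 ,  0.33895227,  1.81558638, -0.27014095,
        0.77352105,  0.22658955]), 'qd': array([ 0.00508828,  0.0138904 , -0.00724678,  0.00931824, -0.0065513 ,
       -0.02099627,  0.00519833]), 'tau': array([-2.64048893e-01, -5.29011798e+01,  6.29312664e+00, -1.94056749e+01,
        4.96886449e-02,  2.64219297e-01, -4.64898383e-02]), 'position': array([585.92138944,  22.43091323,  80.49529663]), 'tool_rot': array([0.00093123, 0.66643082, 0.74556556, 0.0010422 ]), 'wrist_force': array([ 0.50679419, -0.46855635, -0.50559296]), 'moment': array([-0.01425942,  0.01205064, -0.07520361]), 'opening': -0.15631849017637303}
```

View pics/t1.png

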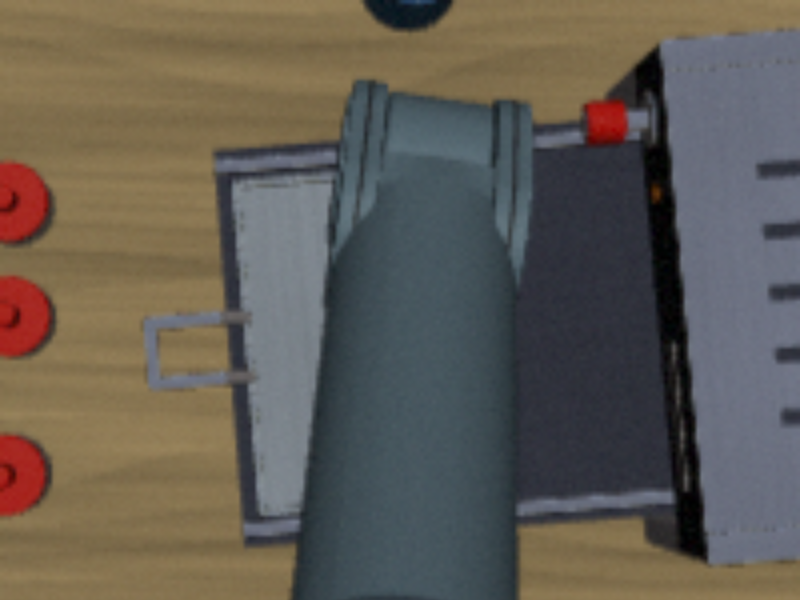

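```bash
python3 - <<'E'
from h import *
for n in("side","top"):
  for z in(195,215,235):print(n,z,np.array(w2p(n,np.array([246.1,600.8,z])))/.64)
a=cv2.imread("pics/side0.png")[60:180,200:320];b=cv2.imread("pics/top0.png")[430:550,0:160]
cv2.imwrite("pics/init.png",np.hstack([cv2.resize(a,(400,400)),cv2.resize(b,(400,300))[:,:].repeat(1,0) if 0 else cv2.copyMakeBorder(cv2.resize(b,(400,300)),0,100,0,0,0)]))
E
```

```text
side 195 [262.55795555 154.31636766]
side 215 [261.58736829 147.87005994]
side 235 [260.60106478 141.31937029]
top 195 [ 93.4163916  458.41254765]
top 215 [ 87.7131437  460.72247257]
top 235 [ 81.79740193 463.11846159]
```

View pics/init.png

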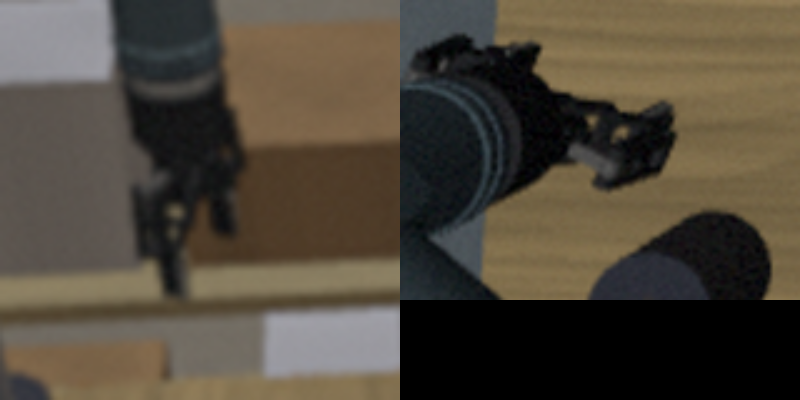

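send_rows:
  commands:
    - [-1, 0, 0, -5, 0, 0, 0]
    - [-1, 0, 0, -12, 0, 0, 0]
    - [-1, 49.5, -13.3, -12, 0, 0, 0]
    - [-1, 49.5, -13.3, -12, 0, 0, 0]
    - [-1, 49.5, -13.3, -12, 0, 0, 0]
    - [-1, 49.5, -13.3, -12, 0, 0, 0]
    - [-1, 49.5, -13.3, -12, 0, 0, 0]
    - [-1, 49.5, -13.3, -12, 0, 0, 0]

```text
clock: 3.5
position: [474.2, 303.2, 191.1]
tool_rot: [0.0, 0.666, 0.746, 0.001]
wrist_force: [0.7, 0.3, -0.2]
opening: 0.4
```

```bash
python3 - <<'E'
from h import *
s=arm.read_state();p=s["position"];print(p)
out=[]
for n in("top","side"):
    im=arm.camera(n);u,v=[int(round(k)) for k in w2p(n,p)];x,y=u-40,v-60
    x=max(x,0);y=max(y,0)
    print(n,"origin",x,y,"pred",(np.array(w2p(n,p))-[x-.5,y-.5])*5)
    out.append(cv2.resize(im[y:y+110,x:x+80],(400,550)))
print(arm.read_state()["position"])
cv2.imwrite("pics/tip.png",np.hstack(out))
E
```

```text
[474.16223974 303.20182901 191.0947209 ]
top origin 139 148 pred [202.95389434 302.09588135]
side origin 187 82 pred [203.08218703 301.49286971]
[470.84783479 310.302278   190.76549021]
```

View pics/tip.png

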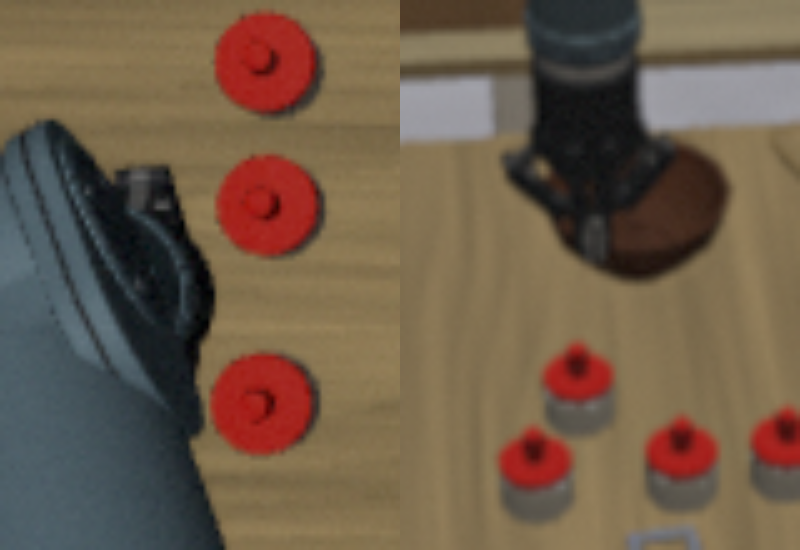

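```bash
python3 - <<'E'
from h import *
to([660,210,60])
E
```

```text
pos [470.8 310.3 190.8] shift cm [-12.35  17.54  13.  ]
```

send_rows:
  commands:
    - [-1, -12.3, 17.5, 0, 0, 0, 0]
    - [-1, -12.3, 17.5, 0, 0, 0, 0]
    - [-1, -12.3, 17.5, 0, 0, 0, 0]
    - [-1, -12.3, 17.5, 0, 0, 0, 0]
    - [-1, -12.3, 17.5, 0, 0, 0, 0]
    - [-1, -12.3, 17.5, 8, 0, 0, 0]
    - [-1, -12.3, 17.5, 13, 0, 0, 0]
    - [-1, -12.3, 17.5, 13, 0, 0, 0]

```text
clock: 4.4
position: [660.1, 198.3, 56.7]
tool_rot: [-0.001, 0.666, 0.746, -0.002]
wrist_force: [-0.7, 0.3, -0.3]
opening: 0.0
```

send_rows:
  commands:
    - [-1, 0, 0, 2, 0, 0, 0]
    - [-1, 0, 0, 3, 0, 0, 0]
    - [-1, 0, 0, 4, 0, 0, 0]
    - [-1, 0, 0, 4, 0, 0, 0]

```text
clock: 4.8
position: [662.2, 198.8, 20.0]
tool_rot: [-0.0, 0.666, 0.746, -0.0]
wrist_force: [-0.8, 0.6, 0.2]
opening: 0.1
```

```bash
python3 - <<'E'
from h import *
s=arm.read_state();p=s["position"]
im=arm.camera("side");u,v=[int(round(k)) for k in w2p("side",p)];x,y=u-50,v-50
print(p,(np.array(w2p("side",p))-[x-.5,y-.5])*8)
cv2.imwrite("pics/tip2.png",cv2.resize(im[y:y+75,x:x+100],(800,600),interpolation=cv2.INTER_CUBIC))
print(arm.read_state()["position"])
E
```

```text
[662.24706834 198.81553446  19.98886691] [407.16135001 400.02462787]
[662.91268163 198.9286506   20.91716969]
```

View pics/tip2.png

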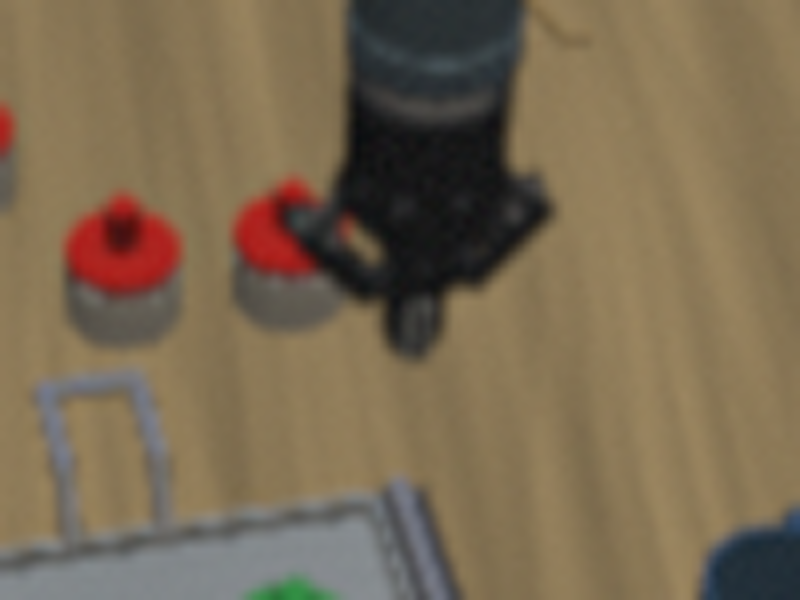

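send_rows:
  commands:
    - [-1, 0, 0, 0.5, 0, 0, 0]
    - [-1, 0, 0, 1, 0, 0, 0]
    - [-1, 0, 0, 1.5, 0, 0, 0]

```text
clock: 5.15
position: [662.9, 199.0, 5.6]
tool_rot: [0.0, 0.666, 0.746, 0.0]
wrist_force: [0.5, 0.2, 0.0]
opening: 0.1
```

send_rows:
  commands:
    - [-1, 0, 0, 0.4, 0, 0, 0]
    - [-1, 0, 0, 0.8, 0, 0, 0]
    - [-1, 0, 0, 0.8, 0, 0, 0]

```text
clock: 5.45
position: [662.1, 198.6, -3.4]
tool_rot: [-0.0, 0.666, 0.746, -0.001]
wrist_force: [0.8, 0.1, -0.1]
opening: -0.1
```

Reported z is already below zero with no contact, so the reported TCP reads too low. I'll keep feeling for the counter.

send_rows:
  commands:
    - [-1, 0, 0, 0.4, 0, 0, 0]
    - [-1, 0, 0, 0.8, 0, 0, 0]
    - [-1, 0, 0, 0.8, 0, 0, 0]

```text
clock: 5.75
position: [662.1, 198.6, -11.3]
tool_rot: [-0.0, 0.666, 0.746, -0.0]
wrist_force: [-0.4, 0.5, 0.6]
opening: -0.1
```

send_rows:
  commands:
    - [-1, 0, 0, 0.4, 0, 0, 0]
    - [-1, 0, 0, 0.8, 0, 0, 0]
    - [-1, 0, 0, 0.8, 0, 0, 0]

```text
clock: 6.05
position: [662.1, 198.7, -19.3]
tool_rot: [-0.0, 0.666, 0.746, -0.0]
wrist_force: [-0.6, 0.1, -0.6]
opening: 0.0
```

send_rows:
  commands:
    - [-1, 0, 0, 0.3, 0, 0, 0]
    - [-1, 0, 0, 0.3, 0, 0, 0]

```text
clock: 6.25
position: [662.4, 198.7, -22.0]
tool_rot: [-0.0, 0.666, 0.746, -0.0]
wrist_force: [-0.4, 0.4, -0.4]
opening: 0.3
```

send_rows:
  commands:
    - [-1, 0, 0, 0.3, 0, 0, 0]
    - [-1, 0, 0, 0.3, 0, 0, 0]

```text
clock: 6.45
position: [662.4, 198.7, -25.0]
tool_rot: [-0.0, 0.666, 0.746, -0.0]
wrist_force: [-0.4, -0.6, -0.2]
opening: -0.2
```

send_rows:
  commands:
    - [-1, 0, 0, 0.3, 0, 0, 0]
    - [-1, 0, 0, 0.3, 0, 0, 0]

```text
clock: 6.65
position: [662.4, 198.7, -28.0]
tool_rot: [-0.0, 0.666, 0.746, -0.0]
wrist_force: [0.6, 0.3, 0.3]
opening: -0.3
```

send_rows:
  commands:
    - [-1, 0, 0, 0.2, 0, 0, 0]
    - [-1, 0, 0, 0.2, 0, 0, 0]

```text
clock: 6.85
position: [662.4, 198.8, -29.9]
tool_rot: [-0.0, 0.666, 0.746, -0.0]
wrist_force: [0.1, -0.5, -0.1]
opening: 0.0
```

send_rows:
  commands:
    - [-1, 0, 0, 0.2, 0, 0, 0]
    - [-1, 0, 0, 0.2, 0, 0, 0]

```text
clock: 7.05
position: [662.4, 198.8, -31.8]
tool_rot: [-0.0, 0.666, 0.746, -0.0]
wrist_force: [-0.5, -1.2, -0.3]
opening: -0.3
```

send_rows:
  commands:
    - [-1, 0, 0, 0.2, 0, 0, 0]
    - [-1, 0, 0, 0.2, 0, 0, 0]

```text
clock: 7.25
position: [662.4, 198.8, -33.9]
tool_rot: [-0.0, 0.666, 0.746, -0.0]
wrist_force: [-0.2, 0.2, 0.0]
opening: 0.1
```

send_rows:
  commands:
    - [-1, 0, 0, 0.2, 0, 0, 0]
    - [-1, 0, 0, 0.2, 0, 0, 0]

```text
clock: 7.45
position: [662.9, 198.9, -35.4]
tool_rot: [0.0, 0.666, 0.746, 0.0]
wrist_force: [0.5, -0.2, 1.8]
opening: 0.3
```

send_rows:
  commands:
    - [-1, 0, 0, 0.2, 0, 0, 0]
    - [-1, 0, 0, 0.2, 0, 0, 0]

```text
clock: 7.65
position: [662.9, 198.9, -35.6]
tool_rot: [-0.0, 0.666, 0.746, 0.0]
wrist_force: [-6.4, -1.9, 15.8]
opening: 0.1
```

send_rows:
  commands:
    - [0, 0, 0, -5, 0, 0, 0]
    - [0, 0, 0, -10, 0, 0, 0]
    - [0, 0, 0, -15, 0, 0, 0]
    - [0, -16.6, -9.9, -15, 0, 0, 0]
    - [0, -16.6, -9.9, -15, 0, 0, 0]
    - [0, -16.6, -9.9, -15, 0, 0, 0]
    - [0, -16.6, -9.9, -15, 0, 0, 0]
    - [0, -16.6, -9.9, -15, 0, 0, 0]

```text
clock: 8.45
position: [580.1, 14.5, 112.7]
tool_rot: [0.001, 0.67, 0.742, -0.002]
wrist_force: [-0.4, 0.5, 0.5]
opening: 42.6
```

```bash
sed -i 's/np.array(X)-s\["position"\]/np.array(X)-[0,0,35.4]-s["position"]/; s/print("pos",s\["position"\].round(1)/print("true",(s["position"]+[0,0,35.4]).round(1),"open",s["opening"].round(1)/' h.py; python3 - <<'E'
from h import *
to([583.7,22.6,67])
E
```

```text
Traceback (most recent call last):
  File "h.py", line 23, in to
    s,R=axes(); print("true",(s["position"]+[0,0,35.4]).round(1),"open",s["opening"].round(1),"shift cm",(R.T@(np.array(X)-[0,0,35.4]-s["position"])/10).round(2))
                                                                        ^^^^^^^^^^^^^^^^^^
AttributeError: 'float' object has no attribute 'round'
```

send_rows:
  commands:
    - [0, 0, 0, 3, 0, 0, 0]
    - [0, 0, 0, 3, 0, 0, 0]
    - [0, 0, 0, 3, 0, 0, 0]

```text
clock: 8.75
position: [582.5, 23.3, 82.3]
tool_rot: [-0.0, 0.666, 0.746, -0.0]
wrist_force: [-0.1, -0.5, 0.6]
opening: 42.8
```

```bash
sed -i 's/s\["opening"\].round(1)/round(s["opening"])/' h.py; python3 - <<'E'
from h import *
to([583.7,22.6,67])
E
```

```text
true [582.5  23.3 117.7] open 43 shift cm [-0.08  0.12  5.07]
```

send_rows:
  commands:
    - [0, -0.1, 0.1, 4, 0, 0, 0]
    - [0, -0.1, 0.1, 5, 0, 0, 0]
    - [-1, -0.1, 0.1, 5, 0, 0, 0]
    - [-1, -0.1, 0.1, 5, 0, 0, 0]
    - [-1, -0.1, 0.1, 5, 0, 0, 0]
    - [-1, -0.1, 0.1, 5, 0, 0, 0]
    - [-1, -0.1, 0.1, 0, 0, 0, 0]
    - [-1, -0.1, 0.1, -5, 0, 0, 0]

```text
clock: 9.55
position: [582.6, 21.7, 132.9]
tool_rot: [-0.001, 0.666, 0.746, -0.001]
wrist_force: [1.8, 0.8, -1.9]
opening: 15.8
```

```bash
python3 - <<'E'
from h import *
to([725,190,150])
E
```

```text
true [582.6  21.7 168.3] open 16 shift cm [15.13 16.04  1.77]
```

send_rows:
  commands:
    - [-1, 3, 3.2, 0, 0, 0, 0]
    - [-1, 6, 6.4, 0, 0, 0, 0]
    - [-1, 9, 9.6, 0, 0, 0, 0]
    - [-1, 12, 12.8, 0.5, 0, 0, 0]
    - [-1, 15.1, 16, 1, 0, 0, 0]
    - [-1, 15.1, 16, 4, 0, 0, 0]
    - [-1, 15.1, 16, 7, 0, 0, 0]
    - [-1, 15.1, 16, 7, 0, 0, 0]

```text
clock: 10.35
position: [722.0, 189.2, 57.5]
tool_rot: [-0.002, 0.666, 0.746, -0.004]
wrist_force: [-2.1, -1.3, -2.6]
opening: 16.0
```

```bash
python3 - <<'E'
from h import *
to([725,190,51])
E
```

```text
true [722.  189.2  92.9] open 16 shift cm [0.05 0.34 4.19]
```

send_rows:
  commands:
    - [-1, 0, 0.2, 2, 0, 0, 0]
    - [-1, 0, 0.2, 3.5, 0, 0, 0]
    - [-1, 0, 0.2, 3.5, 0, 0, 0]
    - [-1, 0, 0.2, 3.5, 0, 0, 0]

```text
clock: 10.75
position: [728.1, 190.0, 27.7]
tool_rot: [0.0, 0.666, 0.746, 0.0]
wrist_force: [0.2, -0.4, -1.8]
opening: 15.9
```

```bash
python3 - <<'E'
from h import *
to([725,190,51]);print(arm.read_state()["wrist_force"])
E
```

```text
true [728.1 190.   63.1] open 16 shift cm [ 0.04 -0.31  1.21]
[ 0.24164161 -0.43538816 -1.7530671 ]
```

send_rows:
  commands:
    - [-1, 0, 0, 0.8, 0, 0, 0]
    - [-1, 0, 0, 1.2, 0, 0, 0]
    - [-1, 0, 0, 1.2, 0, 0, 0]

```text
clock: 11.05
position: [728.6, 190.2, 16.6]
tool_rot: [0.0, 0.666, 0.746, 0.001]
wrist_force: [-1.9, 0.3, 3.3]
opening: 15.7
```

send_rows:
  commands:
    - [0, 0, 0, 0, 0, 0, 0]
    - [0, 0, 0, 0, 0, 0, 0]
    - [0, 0, 0, 0, 0, 0, 0]
    - [0, 0, 0, -5, 0, 0, 0]
    - [0, 0, 0, -9, 0, 0, 0]
    - [0, 0, 0, -9, 0, 0, 0]

```text
clock: 11.65
position: [733.0, 190.7, 113.0]
tool_rot: [0.003, 0.666, 0.746, 0.005]
wrist_force: [1.2, -0.2, -0.2]
opening: 42.8
```

```bash
python3 - <<'E'
from h import *
to([455,-22.6,67]);pots()
E
```

```text
true [733.  190.7 148.4] open 43 shift cm [-18.1  -30.1    7.75]
red 100 [341. 140.] [ 688. -140.] [ 685. -137.]
red 181 [188. 160.] [616. 309.] [614. 306.]
red 184 [189. 188.] [533. 304.] [532. 301.]
red 318 [158. 214.] [456. 391.] [456. 387.]
red 128 [186. 227.] [421. 307.] [422. 305.]
green 310 [300. 218.] [455. -25.] [455. -23.]
```

send_rows:
  commands:
    - [0, -18.1, -29.7, 0, 0, 0, 0]
    - [0, -18.1, -29.7, 0, 0, 0, 0]
    - [0, -18.1, -29.7, 0, 0, 0, 0]
    - [0, -18.1, -29.7, 0, 0, 0, 0]
    - [0, -18.1, -29.7, 0, 0, 0, 0]
    - [0, -18.1, -29.7, 0, 0, 0, 0]
    - [0, -18.1, -29.7, 0, 0, 0, 0]
    - [0, -18.1, -29.7, 0, 0, 0, 0]

```text
clock: 12.5
position: [445.7, -27.1, 104.0]
tool_rot: [-0.003, 0.669, 0.743, -0.003]
wrist_force: [1.5, 1.1, -0.3]
opening: 42.5
```

send_rows:
  commands:
    - [0, 0, 0, 3, 0, 0, 0]
    - [0, 0, 0, 3, 0, 0, 0]
    - [0, 0, 0, 3, 0, 0, 0]

```text
clock: 12.8
position: [452.5, -22.9, 75.0]
tool_rot: [-0.001, 0.666, 0.746, -0.001]
wrist_force: [0.3, -0.5, -0.5]
opening: 42.7
```

```bash
python3 - <<'E'
from h import *
to([455,-22.6,68])
E
```

```text
true [452.5 -22.9 110.4] open 43 shift cm [0.01 0.26 4.24]
```

send_rows:
  commands:
    - [0, 0, 0.2, 3, 0, 0, 0]
    - [0, 0, 0.2, 4.3, 0, 0, 0]
    - [-1, 0, 0.2, 4.3, 0, 0, 0]
    - [-1, 0, 0.2, 4.3, 0, 0, 0]
    - [-1, 0, 0.2, 4.3, 0, 0, 0]
    - [-1, 0, 0.2, 4.3, 0, 0, 0]
    - [-1, 0, 0.2, 0, 0, 0, 0]
    - [-1, 0, 0.2, -5, 0, 0, 0]

```text
clock: 13.6
position: [453.3, -23.0, 125.6]
tool_rot: [-0.001, 0.666, 0.746, -0.002]
wrist_force: [1.5, 1.0, -1.9]
opening: 15.6
```

```bash
python3 - <<'E'
from h import *
to([730,275,150])
E
```

```text
true [453.3 -23.  161. ] open 16 shift cm [26.52 30.83  0.95]
```

send_rows:
  commands:
    - [-1, 2.6, 3.1, 0, 0, 0, 0]
    - [-1, 5.8, 6.8, 0, 0, 0, 0]
    - [-1, 9, 10.5, 0, 0, 0, 0]
    - [-1, 12.3, 14.3, 0, 0, 0, 0]
    - [-1, 15.6, 18.1, 0, 0, 0, 0]
    - [-1, 18.9, 21.9, 0, 0, 0, 0]
    - [-1, 22, 25.6, 0, 0, 0, 0]
    - [-1, 24.8, 28.8, 0, 0, 0, 0]

```text
clock: 14.4
position: [714.5, 258.3, 125.7]
tool_rot: [-0.0, 0.666, 0.746, 0.0]
wrist_force: [-0.4, -0.2, -0.4]
opening: 15.7
```

send_rows:
  commands:
    - [-1, 1.7, 2, 0, 0, 0, 0]
    - [-1, 1.7, 2, 3, 0, 0, 0]
    - [-1, 1.7, 2, 6, 0, 0, 0]
    - [-1, 1.7, 2, 8, 0, 0, 0]
    - [-1, 1.7, 2, 8, 0, 0, 0]
    - [-1, 1.7, 2, 8, 0, 0, 0]

```text
clock: 15.0
position: [731.8, 274.9, 46.2]
tool_rot: [0.0, 0.666, 0.746, 0.0]
wrist_force: [1.0, 0.4, -1.2]
opening: 16.2
```

```bash
python3 - <<'E'
from h import *
to([730,275,51])
E
```

```text
true [731.8 274.9  81.6] open 16 shift cm [ 0.03 -0.18  3.06]
```

send_rows:
  commands:
    - [-1, 0, 0, 1.5, 0, 0, 0]
    - [-1, 0, 0, 2.6, 0, 0, 0]
    - [-1, 0, 0, 3, 0, 0, 0]
    - [-1, 0, 0, 3.1, 0, 0, 0]
    - [-1, 0, 0, 3.1, 0, 0, 0]

```text
clock: 15.5
position: [731.3, 275.0, 15.8]
tool_rot: [-0.0, 0.666, 0.746, -0.0]
wrist_force: [-3.8, -1.1, 8.2]
opening: 15.9
```

send_rows:
  commands:
    - [0, 0, 0, 0, 0, 0, 0]
    - [0, 0, 0, 0, 0, 0, 0]
    - [0, 0, 0, 0, 0, 0, 0]
    - [0, 0, 0, -5, 0, 0, 0]
    - [0, 0, 0, -9, 0, 0, 0]
    - [0, 0, 0, -9, 0, 0, 0]

```text
clock: 16.1
position: [736.4, 276.2, 112.2]
tool_rot: [0.003, 0.666, 0.746, 0.005]
wrist_force: [0.9, 0.4, 0.1]
opening: 42.5
```

```bash
python3 - <<'E'
from h import *
pots();to([533,291.5,51]);to([616,297,51])
E
```

```text
red 102 [341. 140.] [ 688. -140.] [ 685. -137.]
red 197 [155. 214.] [456. 401.] [456. 397.]
green 156 [205. 122.] [732. 262.] [729. 260.]
green 285 [230. 124.] [727. 190.] [724. 188.]
true [734.3 275.7 144. ] open 42 shift cm [  3.81 -19.9    9.17]
true [734.3 275.7 144. ] open 42 shift cm [  3.42 -11.59   9.23]
```

send_rows:
  commands:
    - [0, 3.5, -11.4, 2, 0, 0, 0]
    - [0, 3.5, -11.4, 4, 0, 0, 0]
    - [0, 3.5, -11.4, 4, 0, 0, 0]
    - [0, 3.5, -11.4, 4, 0, 0, 0]
    - [0, 3.5, -11.4, 4, 0, 0, 0]
    - [0, 3.5, -11.4, 4, 0, 0, 0]

```text
clock: 16.75
position: [615.8, 296.2, 64.5]
tool_rot: [0.001, 0.667, 0.745, 0.0]
wrist_force: [-1.2, -0.0, 0.7]
opening: 42.9
```

```bash
python3 - <<'E'
from h import *
to([616,297.5,51])
im=arm.camera("side");cv2.imwrite("pics/s2.png",cv2.resize(im[120:270,160:360],(800,600)))
g=lambda X:((np.array(w2p("side",np.array(X,float)))-[159.5,119.5])*4).round()
for X in[(616,297,74),(532.5,291.5,74),(456,388,74),(417,291,74),(728,190,74),(731,275,74)]:print(X,g(X))
E
```

```text
true [615.8 296.2  99.9] open 43 shift cm [0.13 0.03 4.89]
(616, 297, 74) [418. 178.]
(532.5, 291.5, 74) [334. 187.]
(456, 388, 74) [251. 127.]
(417, 291, 74) [216. 194.]
(728, 190, 74) [549. 246.]
(731, 275, 74) [537. 186.]
```

View pics/s2.png

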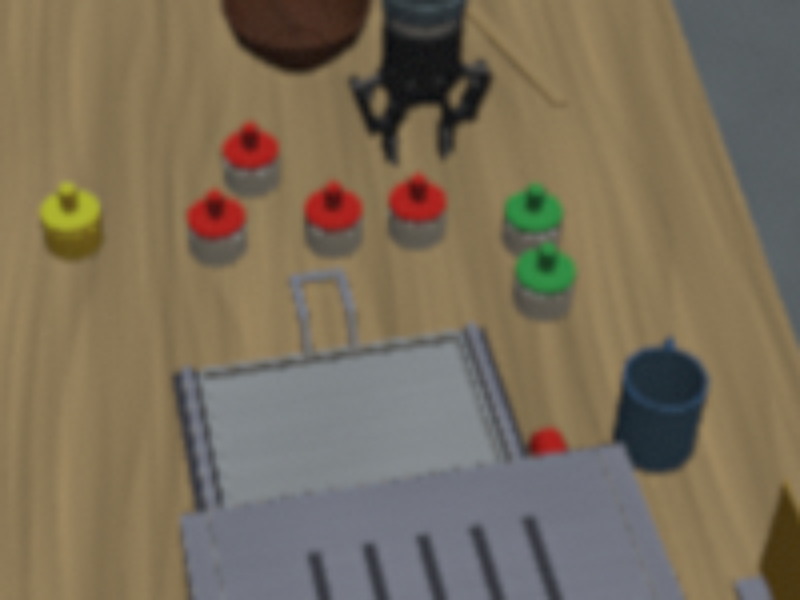

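send_rows:
  commands:
    - [0, 0.1, 0, 3.5, 0, 0, 0]
    - [0, 0.1, 0, 4.9, 0, 0, 0]
    - [-1, 0.1, 0, 4.9, 0, 0, 0]
    - [-1, 0.1, 0, 4.9, 0, 0, 0]
    - [-1, 0.1, 0, 4.9, 0, 0, 0]
    - [-1, 0.1, 0, 4.9, 0, 0, 0]
    - [-1, 0.1, 0, 0, 0, 0, 0]
    - [-1, 0.1, 0, -5, 0, 0, 0]

```text
clock: 17.6
position: [612.8, 297.4, 114.4]
tool_rot: [-0.001, 0.666, 0.746, -0.002]
wrist_force: [1.5, -0.3, -1.6]
opening: 16.1
```

```bash
python3 - <<'E'
from h import *
to([595,-4,120])
E
```

```text
true [612.8 297.4 149.8] open 16 shift cm [-29.75  -5.13   3.04]
```

send_rows:
  commands:
    - [-1, -3, -0.6, 0, 0, 0, 0]
    - [-1, -7, -1.2, 0, 0, 0, 0]
    - [-1, -11.5, -2, 0, 0, 0, 0]
    - [-1, -16, -2.8, 0, 0, 0, 0]
    - [-1, -20.5, -3.5, 0, 0, 0, 0]
    - [-1, -25, -4.3, 0, 0, 0, 0]
    - [-1, -28.5, -5, 0, 0, 0, 0]
    - [-1, -29.8, -5.2, 2, 0, 0, 0]

```text
clock: 18.4
position: [597.9, -10.1, 97.6]
tool_rot: [0.003, 0.669, 0.743, 0.001]
wrist_force: [0.7, -0.4, -2.1]
opening: 15.7
```

send_rows:
  commands:
    - [-1, 0, 0, 2, 0, 0, 0]
    - [-1, 0, 0, 4, 0, 0, 0]
    - [-1, 0, 0, 4, 0, 0, 0]
    - [-1, 0, 0, 4, 0, 0, 0]

```text
clock: 18.8
position: [596.1, -3.9, 55.1]
tool_rot: [0.0, 0.666, 0.746, 0.0]
wrist_force: [0.3, -0.1, -1.6]
opening: 15.8
```

```bash
python3 - <<'E'
from h import *
to([595,-4,68])
E
```

```text
true [596.1  -3.9  90.5] open 16 shift cm [ 0.   -0.11  2.25]
```

send_rows:
  commands:
    - [-1, 0, 0, 1, 0, 0, 0]
    - [-1, 0, 0, 1.8, 0, 0, 0]
    - [-1, 0, 0, 2.2, 0, 0, 0]
    - [-1, 0, 0, 2.3, 0, 0, 0]

```text
clock: 19.2
position: [596.1, -3.8, 31.6]
tool_rot: [-0.0, 0.666, 0.746, 0.0]
wrist_force: [-1.1, 0.5, 7.4]
opening: 16.3
```

send_rows:
  commands:
    - [0, 0, 0, 0, 0, 0, 0]
    - [0, 0, 0, 0, 0, 0, 0]
    - [0, 0, 0, 0, 0, 0, 0]
    - [0, 0, 0, -5, 0, 0, 0]
    - [0, 0, 0, -7, 0, 0, 0]
    - [0, 0, 0, -7, 0, 0, 0]

```text
clock: 19.8
position: [598.7, -4.2, 104.8]
tool_rot: [0.002, 0.666, 0.746, 0.002]
wrist_force: [-0.2, -0.2, 0.7]
opening: 42.8
```

```bash
python3 - <<'E'
from h import *
pots();to([532.5,292.5,51])
E
```

```text
red 69 [343. 140.] [ 688. -144.] [ 685. -141.]
red 313 [192. 189.] [533. 294.] [532. 291.]
red 318 [158. 214.] [456. 391.] [456. 387.]
red 322 [191. 228.] [417. 293.] [417. 290.]
green 283 [201. 122.] [730. 274.] [727. 271.]
green 286 [230. 124.] [727. 190.] [724. 188.]
true [597.1  -3.9 138.2] open 43 shift cm [30.18 -3.13  8.71]
```

send_rows:
  commands:
    - [0, 30.2, -3.0, 0, 0, 0, 0]
    - [0, 30.2, -3.0, 0, 0, 0, 0]
    - [0, 30.2, -3.0, 0, 0, 0, 0]
    - [0, 30.2, -3.0, 0, 0, 0, 0]
    - [0, 30.2, -3.0, 0, 0, 0, 0]
    - [0, 30.2, -3.0, 0, 0, 0, 0]
    - [0, 30.2, -3.0, 3, 0, 0, 0]
    - [0, 30.2, -3.0, 3, 0, 0, 0]

```text
clock: 20.65
position: [527.7, 293.9, 66.9]
tool_rot: [-0.002, 0.665, 0.747, -0.004]
wrist_force: [0.0, -0.8, 0.1]
opening: 42.8
```

send_rows:
  commands:
    - [0, 0, 0, 1, 0, 0, 0]
    - [0, 0, 0, 1, 0, 0, 0]
    - [0, 0, 0, 1, 0, 0, 0]

```text
clock: 20.95
position: [533.1, 291.3, 61.7]
tool_rot: [0.0, 0.667, 0.745, -0.0]
wrist_force: [0.3, 0.5, 0.1]
opening: 42.8
```

```bash
python3 - <<'E'
from h import *
to([532.5,292.5,51])
E
```

```text
true [533.1 291.3  97.1] open 43 shift cm [ 0.13 -0.05  4.61]
```

send_rows:
  commands:
    - [0, 0.1, 0, 3.2, 0, 0, 0]
    - [0, 0.1, 0, 4.6, 0, 0, 0]
    - [-1, 0.1, 0, 4.6, 0, 0, 0]
    - [-1, 0.1, 0, 4.6, 0, 0, 0]
    - [-1, 0.1, 0, 4.6, 0, 0, 0]
    - [-1, 0.1, 0, 4.6, 0, 0, 0]
    - [-1, 0.1, 0, 0, 0, 0, 0]
    - [-1, 0.1, 0, -5, 0, 0, 0]

```text
clock: 21.75
position: [530.7, 293.0, 111.4]
tool_rot: [-0.0, 0.666, 0.746, -0.002]
wrist_force: [1.4, 1.6, -1.6]
opening: 15.7
```

```bash
python3 - <<'E'
from h import *
to([466,-18,120])
E
```

```text
true [530.7 293.  146.8] open 16 shift cm [-30.17  -9.91   2.77]
```

send_rows:
  commands:
    - [-1, -3, -1, 0, 0, 0, 0]
    - [-1, -7, -2.3, 0, 0, 0, 0]
    - [-1, -11.5, -3.8, 0, 0, 0, 0]
    - [-1, -16, -5.3, 0, 0, 0, 0]
    - [-1, -20.5, -6.8, 0, 0, 0, 0]
    - [-1, -25, -8.3, 0, 0, 0, 0]
    - [-1, -28.5, -9.5, 0, 0, 0, 0]
    - [-1, -30.2, -10, 2, 0, 0, 0]

```text
clock: 22.55
position: [467.7, -21.3, 93.6]
tool_rot: [0.002, 0.668, 0.744, 0.002]
wrist_force: [-0.0, 0.6, -1.4]
opening: 15.3
```

send_rows:
  commands:
    - [-1, 0, 0, 2, 0, 0, 0]
    - [-1, 0, 0, 3.5, 0, 0, 0]
    - [-1, 0, 0, 3.5, 0, 0, 0]
    - [-1, 0, 0, 3.5, 0, 0, 0]

```text
clock: 22.95
position: [466.9, -17.5, 57.0]
tool_rot: [0.0, 0.666, 0.746, 0.0]
wrist_force: [-0.6, 0.1, -1.8]
opening: 15.7
```

```bash
python3 - <<'E'
from h import *
to([466,-18,68])
E
```

```text
true [466.9 -17.5  92.4] open 16 shift cm [-0.04 -0.1   2.44]
```

send_rows:
  commands:
    - [-1, 0, 0, 1.2, 0, 0, 0]
    - [-1, 0, 0, 2, 0, 0, 0]
    - [-1, 0, 0, 2.4, 0, 0, 0]
    - [-1, 0, 0, 2.5, 0, 0, 0]

```text
clock: 23.35
position: [466.5, -17.2, 32.4]
tool_rot: [-0.001, 0.666, 0.746, 0.0]
wrist_force: [-10.6, 2.2, 35.2]
opening: 15.7
```

send_rows:
  commands:
    - [0, 0, 0, 0, 0, 0, 0]
    - [0, 0, 0, 0, 0, 0, 0]
    - [0, 0, 0, 0, 0, 0, 0]
    - [0, 0, 0, -5, 0, 0, 0]
    - [0, 0, 0, -7, 0, 0, 0]
    - [0, 0, 0, -7, 0, 0, 0]

```text
clock: 23.95
position: [468.9, -17.5, 103.7]
tool_rot: [0.002, 0.666, 0.746, 0.002]
wrist_force: [0.5, -0.2, -1.5]
opening: 42.5
```

```bash
python3 - <<'E'
from h import *
pots();to([417,291.5,51])
E
```

```text
red 102 [341. 140.] [ 688. -140.] [ 685. -137.]
red 316 [294. 169.] [598.  -2.] [596.  -1.]
red 319 [158. 214.] [456. 391.] [456. 387.]
red 322 [191. 228.] [416. 293.] [417. 290.]
green 284 [201. 122.] [730. 274.] [727. 271.]
green 287 [230. 124.] [727. 190.] [724. 189.]
true [467.7 -17.3 137.7] open 43 shift cm [31.25 -1.6   8.67]
```

send_rows:
  commands:
    - [0, 31.2, -1.5, 0, 0, 0, 0]
    - [0, 31.2, -1.5, 0, 0, 0, 0]
    - [0, 31.2, -1.5, 0, 0, 0, 0]
    - [0, 31.2, -1.5, 0, 0, 0, 0]
    - [0, 31.2, -1.5, 0, 0, 0, 0]
    - [0, 31.2, -1.5, 0, 0, 0, 0]
    - [0, 31.2, -1.5, 3, 0, 0, 0]
    - [0, 31.2, -1.5, 3, 0, 0, 0]

```text
clock: 24.8
position: [412.9, 292.3, 67.6]
tool_rot: [-0.001, 0.664, 0.748, -0.003]
wrist_force: [-0.1, -1.1, -0.0]
opening: 42.8
```

send_rows:
  commands:
    - [0, 0, 0, 1, 0, 0, 0]
    - [0, 0, 0, 1, 0, 0, 0]
    - [0, 0, 0, 1, 0, 0, 0]

```text
clock: 25.1
position: [417.4, 289.4, 61.6]
tool_rot: [0.0, 0.667, 0.745, -0.0]
wrist_force: [0.1, -0.1, -0.3]
opening: 42.9
```

```bash
python3 - <<'E'
from h import *
to([417,291.5,51])
E
```

```text
true [417.4 289.4  97. ] open 43 shift cm [ 0.22 -0.01  4.6 ]
```

send_rows:
  commands:
    - [0, 0.2, 0, 3.2, 0, 0, 0]
    - [0, 0.2, 0, 4.6, 0, 0, 0]
    - [-1, 0.2, 0, 4.6, 0, 0, 0]
    - [-1, 0.2, 0, 4.6, 0, 0, 0]
    - [-1, 0.2, 0, 4.6, 0, 0, 0]
    - [-1, 0.2, 0, 4.6, 0, 0, 0]
    - [-1, 0.2, 0, 0, 0, 0, 0]
    - [-1, 0.2, 0, -5, 0, 0, 0]

```text
clock: 25.9
position: [415.2, 291.7, 111.5]
tool_rot: [-0.0, 0.666, 0.746, -0.002]
wrist_force: [0.3, 1.5, -0.6]
opening: 15.9
```

```bash
python3 - <<'E'
from h import *
to([457.5,57,120])
E
```

```text
true [415.2 291.7 146.9] open 16 shift cm [-23.79   1.58   2.75]
```

send_rows:
  commands:
    - [-1, -3, 0.2, 0, 0, 0, 0]
    - [-1, -7, 0.5, 0, 0, 0, 0]
    - [-1, -11, 0.7, 0, 0, 0, 0]
    - [-1, -15, 1, 0, 0, 0, 0]
    - [-1, -19, 1.2, 0, 0, 0, 0]
    - [-1, -22, 1.4, 0, 0, 0, 0]
    - [-1, -23.8, 1.5, 1, 0, 0, 0]
    - [-1, -23.8, 1.5, 2, 0, 0, 0]

```text
clock: 26.7
position: [458.9, 55.0, 91.9]
tool_rot: [0.001, 0.668, 0.744, 0.0]
wrist_force: [0.2, 0.7, -1.9]
opening: 15.7
```

send_rows:
  commands:
    - [-1, 0, 0, 2, 0, 0, 0]
    - [-1, 0, 0, 3.5, 0, 0, 0]
    - [-1, 0, 0, 3.5, 0, 0, 0]
    - [-1, 0, 0, 3.5, 0, 0, 0]

```text
clock: 27.1
position: [458.0, 58.6, 56.6]
tool_rot: [-0.0, 0.666, 0.746, -0.0]
wrist_force: [-0.0, -0.5, -1.4]
opening: 16.1
```

```bash
python3 - <<'E'
from h import *
to([457.5,57,68])
E
```

```text
true [458.   58.6  92. ] open 16 shift cm [-0.15 -0.06  2.4 ]
```

send_rows:
  commands:
    - [-1, -0.1, 0, 1.2, 0, 0, 0]
    - [-1, -0.1, 0, 1.9, 0, 0, 0]
    - [-1, -0.1, 0, 2.3, 0, 0, 0]
    - [-1, -0.1, 0, 2.4, 0, 0, 0]

```text
clock: 27.5
position: [457.7, 57.1, 32.6]
tool_rot: [-0.001, 0.666, 0.746, -0.0]
wrist_force: [-5.9, -0.5, 20.5]
opening: 16.0
```

send_rows:
  commands:
    - [0, 0, 0, 0, 0, 0, 0]
    - [0, 0, 0, 0, 0, 0, 0]
    - [0, 0, 0, 0, 0, 0, 0]
    - [0, 0, 0, -5, 0, 0, 0]
    - [0, 0, 0, -7, 0, 0, 0]
    - [0, 0, 0, -7, 0, 0, 0]

```text
clock: 28.1
position: [460.6, 57.5, 104.9]
tool_rot: [0.001, 0.666, 0.746, 0.002]
wrist_force: [-0.4, 0.4, 0.3]
opening: 42.8
```

```bash
python3 - <<'E'
from h import *
pots();to([456,388.5,51])
E
```

```text
red 100 [341. 140.] [ 688. -140.] [ 685. -137.]
red 314 [294. 169.] [598.  -2.] [596.  -1.]
red 318 [158. 214.] [456. 391.] [456. 387.]
green 284 [201. 122.] [730. 274.] [727. 271.]
green 286 [230. 124.] [727. 190.] [724. 188.]
true [459.4  57.5 138.8] open 43 shift cm [32.92  3.35  8.82]
```

send_rows:
  commands:
    - [0, 32.9, 3.5, 0, 0, 0, 0]
    - [0, 32.9, 3.5, 0, 0, 0, 0]
    - [0, 32.9, 3.5, 0, 0, 0, 0]
    - [0, 32.9, 3.5, 0, 0, 0, 0]
    - [0, 32.9, 3.5, 0, 0, 0, 0]
    - [0, 32.9, 3.5, 0, 0, 0, 0]
    - [0, 32.9, 3.5, 3, 0, 0, 0]
    - [0, 32.9, 3.5, 3, 0, 0, 0]

```text
clock: 28.95
position: [451.3, 392.2, 67.2]
tool_rot: [-0.002, 0.663, 0.748, -0.003]
wrist_force: [-1.3, -0.4, -0.8]
opening: 42.6
```

send_rows:
  commands:
    - [0, 0, 0, 1, 0, 0, 0]
    - [0, 0, 0, 1, 0, 0, 0]
    - [0, 0, 0, 1, 0, 0, 0]

```text
clock: 29.25
position: [456.7, 386.1, 62.3]
tool_rot: [0.0, 0.667, 0.745, -0.0]
wrist_force: [1.1, 0.5, 0.8]
opening: 42.6
```

```bash
python3 - <<'E'
from h import *
to([456,388.5,51])
E
```

```text
true [456.7 386.1  97.7] open 43 shift cm [ 0.25 -0.04  4.67]
```

send_rows:
  commands:
    - [0, 0.2, 0, 3.2, 0, 0, 0]
    - [0, 0.2, 0, 4.6, 0, 0, 0]
    - [-1, 0.2, 0, 4.6, 0, 0, 0]
    - [-1, 0.2, 0, 4.6, 0, 0, 0]
    - [-1, 0.2, 0, 4.6, 0, 0, 0]
    - [-1, 0.2, 0, 4.6, 0, 0, 0]
    - [-1, 0.2, 0, 0, 0, 0, 0]
    - [-1, 0.2, 0, -5, 0, 0, 0]

```text
clock: 30.05
position: [454.7, 388.7, 112.4]
tool_rot: [0.0, 0.666, 0.746, -0.002]
wrist_force: [1.2, 1.0, -2.6]
opening: 15.7
```

```bash
python3 - <<'E'
from h import *
to([587,72,120])
E
```

```text
true [454.7 388.7 147.8] open 16 shift cm [-32.95   9.61   2.83]
```

send_rows:
  commands:
    - [-1, -3.5, 1, 0, 0, 0, 0]
    - [-1, -8, 2.3, 0, 0, 0, 0]
    - [-1, -12.5, 3.6, 0, 0, 0, 0]
    - [-1, -17, 5, 0, 0, 0, 0]
    - [-1, -21.5, 6.3, 0, 0, 0, 0]
    - [-1, -26, 7.6, 0, 0, 0, 0]
    - [-1, -30, 8.7, 0, 0, 0, 0]
    - [-1, -32.9, 9.5, 0, 0, 0, 0]

```text
clock: 30.85
position: [588.2, 69.7, 113.2]
tool_rot: [0.001, 0.668, 0.745, 0.0]
wrist_force: [-0.0, 0.1, -1.9]
opening: 15.8
```

send_rows:
  commands:
    - [-1, 0, 0, 2, 0, 0, 0]
    - [-1, 0, 0, 4, 0, 0, 0]
    - [-1, 0, 0, 5.5, 0, 0, 0]
    - [-1, 0, 0, 5.5, 0, 0, 0]
    - [-1, 0, 0, 5.5, 0, 0, 0]

```text
clock: 31.35
position: [587.3, 73.8, 57.8]
tool_rot: [0.0, 0.666, 0.746, 0.0]
wrist_force: [-0.5, -0.2, -2.1]
opening: 16.0
```

```bash
python3 - <<'E'
from h import *
to([587,72,68])
E
```

```text
true [587.3  73.8  93.2] open 16 shift cm [-0.17 -0.05  2.52]
```

send_rows:
  commands:
    - [-1, -0.1, 0, 1.2, 0, 0, 0]
    - [-1, -0.1, 0, 2, 0, 0, 0]
    - [-1, -0.1, 0, 2.4, 0, 0, 0]
    - [-1, -0.1, 0, 2.5, 0, 0, 0]

```text
clock: 31.75
position: [586.7, 72.6, 33.6]
tool_rot: [-0.001, 0.666, 0.746, -0.0]
wrist_force: [-8.9, -0.6, 23.6]
opening: 16.0
```

send_rows:
  commands:
    - [0, 0, 0, 0, 0, 0, 0]
    - [0, 0, 0, 0, 0, 0, 0]
    - [0, 0, 0, 0, 0, 0, 0]
    - [0, 0, 0, -5, 0, 0, 0]
    - [0, 0, 0, -7, 0, 0, 0]
    - [0, 0, 0, -7, 0, 0, 0]
    - [0, 0, 0, -7, 0, 0, 0]

```text
clock: 32.45
position: [587.3, 72.8, 102.3]
tool_rot: [0.0, 0.666, 0.746, 0.0]
wrist_force: [0.0, -0.2, -0.4]
opening: 43.1
```

```bash
python3 - <<'E'
from h import *
to([504,227,45])
E
```

```text
true [587.3  72.8 137.7] open 43 shift cm [16.25 -6.55  9.27]
```

send_rows:
  commands:
    - [-1, 16.2, -6.5, 0, 0, 0, 0]
    - [-1, 16.2, -6.5, 0, 0, 0, 0]
    - [-1, 16.2, -6.5, 0, 0, 0, 0]
    - [-1, 16.2, -6.5, 0, 0, 0, 0]
    - [-1, 16.2, -6.5, 0, 0, 0, 0]
    - [-1, 16.2, -6.5, 0, 0, 0, 0]

```text
clock: 33.05
position: [503.7, 226.0, 101.2]
tool_rot: [-0.0, 0.666, 0.746, -0.001]
wrist_force: [0.5, -1.1, -0.8]
opening: -0.1
```

```bash
python3 - <<'E'
from h import *
to([504,227,45]);pots()
im=arm.camera("top")
a=cv2.resize(im[125:265,215:375],(400,350));im=arm.camera("side");b=cv2.resize(im[150:290,180:340],(400,350))
cv2.imwrite("pics/both.png",np.hstack([a,b]))
E
```

```text
true [503.7 226.  136.6] open 0 shift cm [0.11 0.06 9.16]
red 101 [341. 140.] [ 688. -140.] [ 685. -137.]
red 315 [294. 169.] [598.  -2.] [596.  -1.]
red 311 [267. 172.] [587.  76.] [585.  76.]
red 318 [297. 214.] [467. -17.] [467. -15.]
red 313 [272. 217.] [458.  59.] [458.  59.]
green 286 [201. 122.] [730. 274.] [727. 271.]
green 285 [230. 124.] [727. 190.] [724. 189.]
```

View pics/both.png

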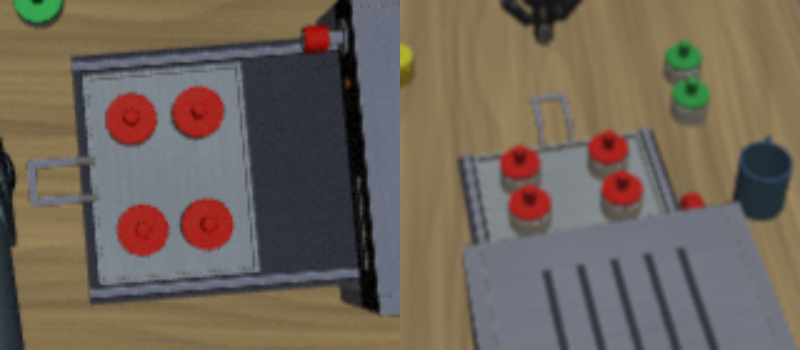

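send_rows:
  commands:
    - [-1, 0, 0, 4.5, 0, 0, 0]
    - [-1, 0, 0, 9, 0, 0, 0]
    - [-1, 0, 0, 9.2, 0, 0, 0]
    - [-1, 0, 0, 9.2, 0, 0, 0]
    - [-1, -0.8, 0, 9.2, 0, 0, 0]
    - [-1, -1.5, 0, 9.2, 0, 0, 0]
    - [-1, -2, 0, 9.2, 0, 0, 0]
    - [-1, -2.5, 0, 9.2, 0, 0, 0]

```text
clock: 34.0
position: [508.3, 202.2, 11.7]
tool_rot: [-0.0, 0.667, 0.745, 0.002]
wrist_force: [-1.5, 9.1, 3.9]
opening: -0.1
```

send_rows:
  commands:
    - [-1, -0.4, 0, 0, 0, 0, 0]
    - [-1, -0.9, 0, 0, 0, 0, 0]
    - [-1, -1.6, 0, 0, 0, 0, 0]
    - [-1, -2.4, 0, 0, 0, 0, 0]
    - [-1, -3.2, 0, 0, 0, 0, 0]
    - [-1, -4, 0, 0, 0, 0, 0]
    - [-1, -4.8, 0, 0, 0, 0, 0]
    - [-1, -5.6, 0, 0, 0, 0, 0]

```text
clock: 34.8
position: [514.6, 149.7, 11.7]
tool_rot: [-0.001, 0.665, 0.747, 0.003]
wrist_force: [-0.6, 9.4, 5.1]
opening: -0.0
```

send_rows:
  commands:
    - [-1, -0.9, 0, 0, 0, 0, 0]
    - [-1, -1.8, 0, 0, 0, 0, 0]
    - [-1, -2.7, 0, 0, 0, 0, 0]
    - [-1, -3.6, 0, 0, 0, 0, 0]
    - [-1, -4.5, 0, 0, 0, 0, 0]
    - [-1, -5.4, 0, 0, 0, 0, 0]
    - [-1, -6.3, 0, 0, 0, 0, 0]
    - [-1, -7.2, 0, 0, 0, 0, 0]

```text
clock: 35.6
position: [522.7, 78.2, 11.6]
tool_rot: [-0.001, 0.665, 0.747, 0.002]
wrist_force: [-1.2, 10.0, 5.6]
opening: 0.0
```

```bash
python3 - <<'E'
from h import *
s,R=axes();print(s["position"],R.round(4));pots();to([544,-85,47])
E
```

```text
[522.70697323  78.1971609   11.62327266] [[-0.1149  0.9934  0.0019]
 [ 0.9934  0.1149  0.0049]
 [ 0.0047  0.0025 -1.    ]]
red 100 [341. 140.] [ 688. -140.] [ 685. -137.]
red 319 [337. 166.] [ 611. -130.] [ 609. -127.]
red 315 [310. 169.] [601. -51.] [599. -49.]
red 325 [341. 211.] [ 479. -142.] [ 479. -139.]
red 323 [315. 213.] [471. -67.] [471. -64.]
green 284 [201. 122.] [730. 274.] [727. 271.]
green 284 [230. 124.] [728. 190.] [724. 189.]
true [522.9  75.6  47. ] open 0 shift cm [-16.19   0.28  -0.04]
```

send_rows:
  commands:
    - [-1, -0.9, 0, 0, 0, 0, 0]
    - [-1, -1.8, 0, 0, 0, 0, 0]
    - [-1, -2.7, 0, 0, 0, 0, 0]
    - [-1, -3.6, 0, 0, 0, 0, 0]
    - [-1, -4.5, 0, 0, 0, 0, 0]
    - [-1, -5.4, 0, 0, 0, 0, 0]
    - [-1, -6.3, 0, 0, 0, 0, 0]
    - [-1, -7.2, 0, 0, 0, 0, 0]

```text
clock: 36.45
position: [530.7, 6.8, 11.5]
tool_rot: [-0.001, 0.665, 0.747, 0.002]
wrist_force: [-1.4, 11.0, 8.6]
opening: -0.2
```

send_rows:
  commands:
    - [-1, -0.8, 0, 0, 0, 0, 0]
    - [-1, -1.6, 0, 0, 0, 0, 0]
    - [-1, -2.4, 0, 0, 0, 0, 0]
    - [-1, -3.2, 0, 0, 0, 0, 0]
    - [-1, -4, 0, 0, 0, 0, 0]
    - [-1, -4.8, 0, 0, 0, 0, 0]
    - [-1, -5.4, 0, 0, 0, 0, 0]
    - [-1, -6, 0, 0, 0, 0, 0]

```text
clock: 37.25
position: [537.2, -52.8, 11.4]
tool_rot: [-0.001, 0.665, 0.747, 0.002]
wrist_force: [-1.1, 11.5, 7.8]
opening: -0.2
```

send_rows:
  commands:
    - [-1, -0.5, 0, 0, 0, 0, 0]
    - [-1, -1, 0, 0, 0, 0, 0]
    - [-1, -1.5, 0, 0, 0, 0, 0]
    - [-1, -2, 0, 0, 0, 0, 0]
    - [-1, -2.4, 0, 0, 0, 0, 0]
    - [-1, -2.7, 0, 0, 0, 0, 0]
    - [-1, -2.9, 0, 0, 0, 0, 0]

```text
clock: 37.95
position: [540.4, -81.5, 11.4]
tool_rot: [-0.001, 0.665, 0.747, 0.002]
wrist_force: [-0.8, 11.1, 8.8]
opening: 0.3
```

send_rows:
  commands:
    - [-1, -0.2, 0, 0, 0, 0, 0]
    - [-1, -0.4, 0, 0, 0, 0, 0]
    - [-1, -0.4, 0, 0, 0, 0, 0]

```text
clock: 38.25
position: [540.6, -83.4, 11.3]
tool_rot: [-0.003, 0.665, 0.747, 0.003]
wrist_force: [-1.6, 15.5, 10.8]
opening: -0.0
```

send_rows:
  commands:
    - [-1, -0.2, 0, 0, 0, 0, 0]
    - [-1, -0.4, 0, 0, 0, 0, 0]
    - [-1, -0.4, 0, 0, 0, 0, 0]

```text
clock: 38.55
position: [540.4, -83.5, 11.3]
tool_rot: [-0.005, 0.664, 0.748, 0.004]
wrist_force: [-4.4, 22.8, 16.3]
opening: 0.1
```

send_rows:
  commands:
    - [-1, 1, 0, 0, 0, 0, 0]
    - [-1, 3, 0, 0, 0, 0, 0]
    - [-1, 5, 0, 0, 0, 0, 0]
    - [-1, 5, 0, -5, 0, 0, 0]
    - [0.4, 5, 0, -10, 0, 0, 0]
    - [0.4, 5, 0, -16, 0, 0, 0]
    - [0.4, 5, 0, -20, 0, 0, 0]
    - [0.4, 5, 0, -20, 0, 0, 0]

```text
clock: 39.35
position: [539.5, -45.3, 217.5]
tool_rot: [0.005, 0.667, 0.745, 0.004]
wrist_force: [-0.8, -1.3, 0.1]
opening: 58.2
```

```bash
python3 - <<'E'
from h import *
pots();to([667.5,-116.5,138])
im=arm.camera("top")
a=cv2.resize(im[110:270,215:375],(400,400))
im=arm.camera("side");b=cv2.resize(im[130:290,200:360],(400,400))
cv2.imwrite("pics/home.png",np.hstack([a,b]))
E
```

```text
red 101 [341. 140.] [ 688. -140.] [ 685. -137.]
green 284 [202. 122.] [730. 274.] [727. 271.]
green 286 [230. 124.] [727. 190.] [724. 189.]
true [537.4 -44.8 249.6] open 59 shift cm [-8.57 12.05 11.26]
```

View pics/home.png

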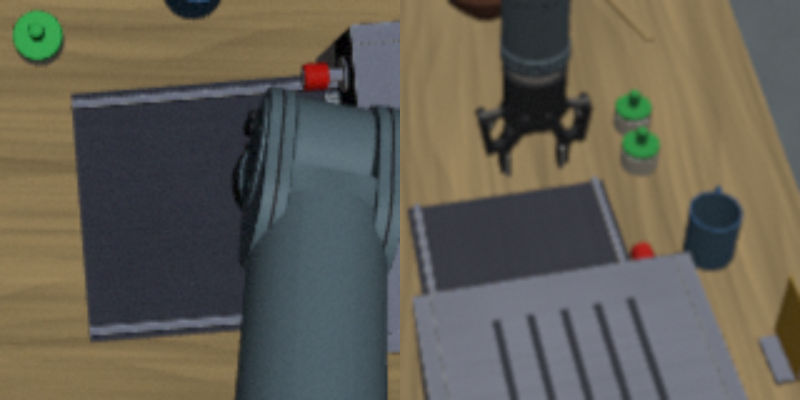

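send_rows:
  commands:
    - [0.4, -4, 6, 0, 0, 0, 0]
    - [0.4, -8.6, 12, 0, 0, 0, 0]
    - [0.4, -8.6, 12, 2, 0, 0, 0]
    - [0.4, -8.6, 12, 4, 0, 0, 0]
    - [0.4, -8.6, 12, 4, 0, 0, 0]
    - [0.4, -8.6, 12, 4, 0, 0, 0]

```text
clock: 40.1
position: [662.3, -115.7, 168.9]
tool_rot: [-0.002, 0.666, 0.746, -0.001]
wrist_force: [0.4, -0.0, 0.1]
opening: 59.5
```

```bash
python3 - <<'E'
from h import *
to([667.5,-116.5,138]);print(arm.read_state()["tool_rot"])
im=arm.camera("side");cv2.imwrite("pics/knob.png",cv2.resize(im[160:260,240:340],(600,600),interpolation=cv2.INTER_CUBIC))
g=lambda X:((np.array(w2p("side",np.array(X,float)))-[239.5,159.5])*6).round()
print(g([667.5,-116.5,155]),g([667.5,-116.5,170]))
E
```

```text
true [ 662.3 -115.7  204.3] open 60 shift cm [-0.15  0.53  6.63]
[-0.00151155  0.66638129  0.7456089  -0.00102967]
[342. 432.] [345. 413.]
```

View pics/knob.png

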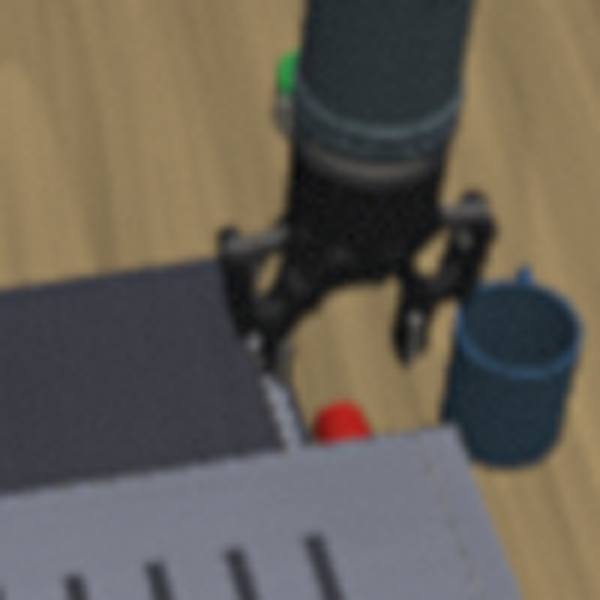

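send_rows:
  commands:
    - [0.4, -0.1, 0.3, 2.5, 0, 0, 0]
    - [0.4, -0.1, 0.3, 5, 0, 0, 0]
    - [0.4, -0.1, 0.3, 6.4, 0, 0, 0]
    - [0.4, -0.1, 0.3, 6.4, 0, 0, 0]

```text
clock: 40.55
position: [665.5, -115.8, 105.4]
tool_rot: [-0.001, 0.666, 0.746, -0.001]
wrist_force: [-0.5, 0.3, -0.4]
opening: 59.9
```

```bash
python3 - <<'E'
from h import *
to([667.5,-116.5,138]);print(arm.read_state()["wrist_force"])
E
```

```text
true [ 665.5 -115.8  140.8] open 60 shift cm [-0.09  0.19  0.28]
[-0.46968259  0.28502531 -0.36334978]
```

send_rows:
  commands:
    - [0.4, 0, 0.1, 0.2, 0, 0, 0]
    - [-1, 0, 0.1, 0.2, 0, 0, 0]
    - [-1, 0, 0.1, 0.2, 0, 0, 0]
    - [-1, 0, 0.1, 0.2, 0, 0, 0]
    - [-1, 0, 0.1, 0.2, 0, 0, 0]

```text
clock: 41.05
position: [668.2, -116.7, 105.9]
tool_rot: [0.0, 0.666, 0.746, 0.0]
wrist_force: [-3.3, 1.4, 5.1]
opening: 27.8
```

```bash
python3 - <<'E'
from h import *
s=arm.read_state();print(s["position"],s["opening"],s["wrist_force"])
E
```

```text
[ 668.17075053 -116.69062792  105.92382555] 27.762285687316542 [-3.28894108  1.35818769  5.11396537]
```

send_rows:
  commands:
    - [-1, 0.4, 0.1, 0.1, 0, 0, 0]
    - [-1, 0.8, 0.1, 0.1, 0, 0, 0]
    - [-1, 1.2, 0.1, 0.1, 0, 0, 0]
    - [-1, 1.5, 0.1, 0.1, 0, 0, 0]
    - [-1, 1.6, 0.1, 0.1, 0, 0, 0]
    - [-1, 1.6, 0.1, 0.1, 0, 0, 0]

```text
clock: 41.65
position: [667.1, -106.2, 105.8]
tool_rot: [0.003, 0.667, 0.745, -0.002]
wrist_force: [-3.3, -7.8, 8.1]
opening: 28.4
```

```bash
python3 - <<'E'
from h import *
s=arm.read_state();print(s["position"],s["opening"],s["wrist_force"])
im=arm.camera("top");print([b for b in blobs(im,"red")])
cv2.imwrite("pics/pull.png",cv2.resize(im[110:170,300:380],(800,600),interpolation=cv2.INTER_CUBIC))
E
```

```text
[ 667.11267328 -106.16028596  105.81234553] 28.38549961345582 [-3.25357325 -7.76572326  8.05043842]
[]
```

View pics/pull.png

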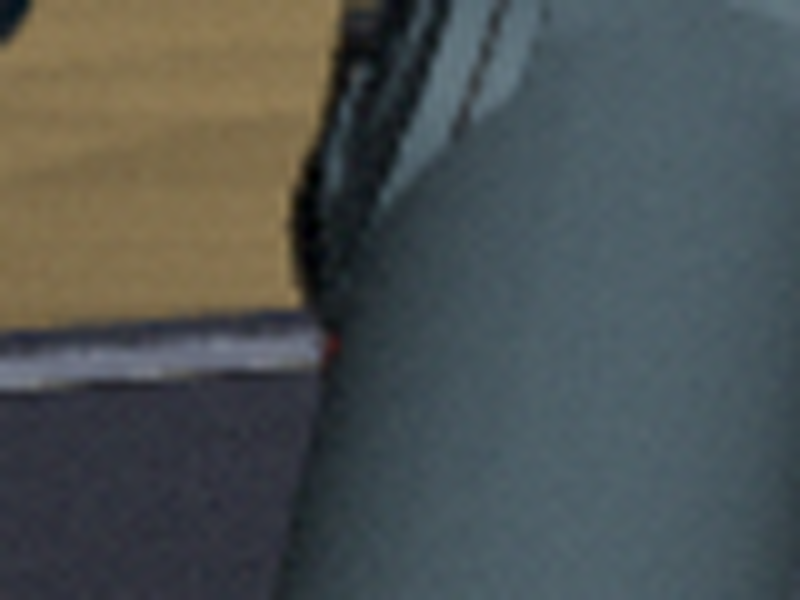

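send_rows:
  commands:
    - [-1, 0.3, 0, 0, 0, 0, 0]
    - [-1, 0.6, 0, 0, 0, 0, 0]
    - [-1, 0.8, 0, 0, 0, 0, 0]
    - [-1, 0.8, 0, 0, 0, 0, 0]
    - [-1, 0.8, 0, 0, 0, 0, 0]
    - [-1, 0.8, 0, 0, 0, 0, 0]

```text
clock: 42.3
position: [666.9, -103.2, 105.9]
tool_rot: [0.005, 0.668, 0.744, -0.003]
wrist_force: [-0.6, -17.1, 5.0]
opening: 28.5
```

send_rows:
  commands:
    - [-1, 0, 0, 0, 0, 0, 0]
    - [-1, 0, 0, 0, 0, 0, 0]
    - [-1, -0.6, 0, 0, 0, 0, 0]
    - [-1, -1.2, 0, 0, 0, 0, 0]
    - [-1, -1.8, 0, 0, 0, 0, 0]
    - [0.4, -2.2, 0, 0, 0, 0, 0]
    - [0.4, -2.2, 0, 0, 0, 0, 0]
    - [0.4, -2.2, 0, 0, 0, 0, 0]

```text
clock: 43.1
position: [669.0, -113.5, 103.4]
tool_rot: [-0.0, 0.666, 0.746, 0.0]
wrist_force: [0.1, -0.4, -0.4]
opening: 59.9
```

send_rows:
  commands:
    - [0.4, 0, 0, 0, 0, 0, 0]
    - [0.4, 0, 0, -4, 0, 0, 0]
    - [0.4, 0, 0, -8, 0, 0, 0]
    - [0.4, 5, 0, -8, 0, 0, 0]
    - [0.4, 10, 0, -8, 0, 0, 0]
    - [0.4, 20, -5, -8, 0, 0, 0]
    - [0.4, 30, -10, -8, 0, 0, 0]
    - [0.4, 30, -10, -8, 0, 0, 0]

```text
clock: 43.9
position: [574.5, 113.1, 183.4]
tool_rot: [-0.0, 0.666, 0.746, 0.0]
wrist_force: [0.8, 1.1, 0.2]
opening: 59.6
```

send_rows:
  commands:
    - [0.4, 5, 0, 0, 0, 0, 0]
    - [0.4, 10, 0, 0, 0, 0, 0]
    - [0.4, 10, 0, 0, 0, 0, 0]
    - [0.4, 10, 0, 0, 0, 0, 0]
    - [0.4, 10, 0, 0, 0, 0, 0]
    - [0.4, 10, 0, 0, 0, 0, 0]

```text
clock: 44.5
position: [565.1, 208.2, 183.5]
tool_rot: [0.0, 0.667, 0.745, -0.0]
wrist_force: [0.1, 0.4, 0.8]
opening: 59.8
```

```bash
python3 - <<'E'
from h import *
pots();s=arm.read_state();print(s["position"],s["wrist_force"],s["opening"])
im=arm.camera("top")
a=cv2.resize(im[90:270,215:395],(400,400))
im=arm.camera("side");b=cv2.resize(im[110:290,180:360],(400,400))
cv2.imwrite("pics/end.png",np.hstack([a,b]))
E
```

```text
red 100 [341. 140.] [ 688. -140.] [ 685. -137.]
green 250 [201. 121.] [733. 275.] [729. 273.]
green 283 [230. 124.] [727. 190.] [724. 189.]
[565.11025399 208.3042541  183.50855205] [-0.06217081 -0.00618281 -0.1085396 ] 59.61127721359322
```

View pics/end.png

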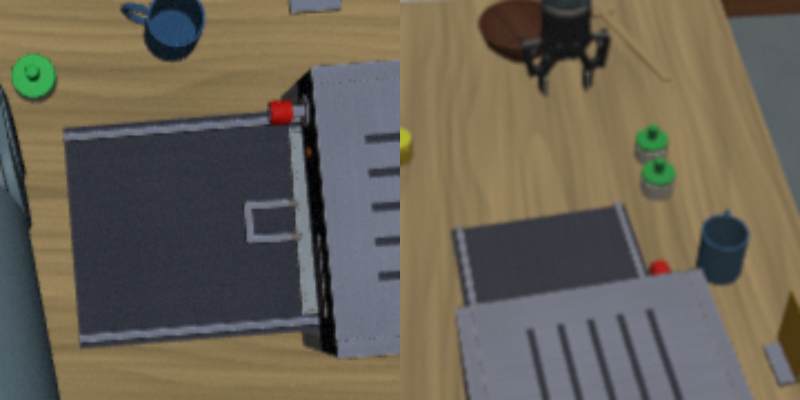

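```bash
python3 - <<'E'
from h import *
k=180/400
bar=p2w("top",214.5+250*k,89.5+221*k,57);rim=p2w("top",214.5+292*k,89.5+190*k,28)
xw=np.array([.1132,-.9936]);c0=np.array([526.3,26.7])
print(bar,rim,(bar[:2]-c0)@xw-0+162-191,(rim[:2]-c0)@xw+95-191)
kn=p2w("top",341,140,165);print("mouth from knob a=",(kn[:2]-c0)@xw+33)
E
```

```text
[542.36218559 -99.4311879   57.        ] [ 587.16766897 -159.07310975   28.        ] 98.14218770428204 95.4743819757806
mouth from knob a= 192.16211340586113
```

```bash
python3 -c "
from bench import arm
print(arm.close_job())"
```

```text
the job is handed in; nothing more can be done
None
```

The job is done and handed in at about 44.7 s on the robot's clock. No verdict was reported.

**What I did**
- I moved both green pots to the bare counter, near (728,190) and (730,275) mm.
- I stood all four red pots on the tray and left the yellow look-alike alone.
- I pushed the tray home until it met the stop, where the force rose to about 23 N.
- I then pulled the knob 13–14 mm, held it for about 0.4 s, and let it go. The pull force rose to 17 N, above the 10 N spring, so I take it that the knob reached its end.

**Last checks**
- **Tray:** its origin measures about 95–98 mm in from the mouth, against 98 mm when home.
- **Knob:** it is back at the same picture position as at the start.
- **Green pots:** both stand upright on the counter.
- **Mug and bowl:** neither looked moved or tipped in the last pictures.
- **Gripper:** it is clear of everything.

**Not checked or disagreeing**
- **Red pots:** the warmer hides them once they are inside. They were last seen standing and moving with the tray about halfway through the push.
- **Tool height:** the reported height read about 35 mm too low. The first grasp closed on air above the stem. I found the offset by touching the counter and corrected for it from then on.
- **Placing force:** one red pot was set down with 35 N at the wrist. The limit for the arm or gripper body pressing on something is 40 N.

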